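Draw a drawer front home with a cam lock

ROBOT

A 6-joint arm with a two-finger parallel gripper is mounted at the origin on the work surface. World frame = base frame: x ahead of the robot, y to its left, z up, the work surface at z = 0. Lengths are in m, angles in rad, forces in N, time in s.
With the tool pointing down it reaches from about 0.375 to 0.9 m from the base axis. Payload 3.1 kg.
Tool frame: the origin (TCP) lies between the finger pads; the fingertips stand 11 mm ahead of it and the grasp point (between the pads) lies 8 mm behind it; z points along the fingers, y is the direction in which the jaws open and shut (so a half turn about z gives the same grasp; the last joint's range is limited). The gripper opens to 87 mm and grips with 3 to 60 N. Pads are 19 mm wide; open, the fingers measure 117 mm over their backs; the gripper's body (75 mm by 190 mm) begins 51 mm behind the grasp point.
Start: joints at [1.141, 0.527, 1.433, -0, 1.181, -0.178], TCP at [0.155, 0.605, 0.234] pointing down, gripper open.
Joint ranges: [-3.08, 3.08], [-0.75, 2.2], [0.22, 2.44], [-1.43, 4.57], [0, 2.65], [-2.85, 2.85]. Speed limits (rad/s): [2.79, 2.79, 3.14, 3.14, 3.14, 3.14].

INTERFACE

Orientations are given as a unit quaternion [w, x, y, z].
In Python, from rig import * gives the robot as it stands.
- The arm moves only by the tool drive_tool, never from a script. Its argument "deltas" is a list of rows, each an object of numbers: "x", "y", "z": the shift along the tool's x, y, z normalised to -1 to 1, where 1 is 0.25 m; "rx", "ry", "rz": the turn, a rotation vector about the tool's x, y, z normalised to -1 to 1, where 1 is 90 degrees. In form: [{"x": .., "y": .., "z": .., "rx": .., "ry": .., "rz": ..}, ...]. A call has 1 to 8 rows; each row is the pose to reach, as a shift and turn from the pose commanded when the call began, along the tool's axes at that moment; what a row does not reach only later rows make up. A row lasts 1/8 s, in which the tool goes at most 62.5 mm and 10.7 degrees, less where a joint would pass 70% of its speed; a pose out of reach is approached as far as the arm can. A call with a number of a shift or a turn outside -1 to 1 is refused whole. A call with a gripper value outside its range is refused whole. "fingers" is the opening, from 0 (shut) to 1 (fully open), set as the call begins (left out, the last holds). The fingers move at their own pace and stop on an object; the grip force is fixed at half the most. Time passes only in rows, so rows that repeat a pose let the fingers close. It gives the time, the measured TCP pose, the force and the opening at its end, in the units of the state.
- get_obs(): the state, without advancing time (a new reading comes with each control period).
- snapshot(name): name is "side" or "top"; returns (picture, depth): 480x640x3 uint8, red, green, blue; 480x640 float32, m along the optical axis (not along the pixel's ray), 0 where there is no reading.
- camera_model(name): a dict with "K" (3x3 intrinsics, pixels), "camera_from_world" (4x4, takes a point from world to camera coordinates). Camera axes: x right, y down, z forward; pixel columns grow to the right and rows downward; lengths in m; the calibration is good to about 2 mm. A picture is of the moment at which its call begins. camera_model takes no time and is no camera call.
- close_job(): hands the job in, once; it reports no verdict.
Trained networks look in the newest picture that a camera, given by its name, has taken for a name from the list of things; names that differ only in an ending like _2 or _b are one class to them, and where a whole thing is asked for, a point or a joint stands for the part that bears it (a point fixed in the world has none). Each returns a list of dicts, best first, with "p" (0 to 1); they miss things now and then, are a little off and sometimes report something else, mostly with a low value. They report only what shows in the picture. A call takes as long as a camera call.
- silhouettes(query, camera): "pixels" (480x640 bool, what is visible of it) and "extent" ([left, top, width, height] in pixels, round what is visible of it).
- spot_point(query, camera): "point" ([row, column] in pixels: a listed point, or the origin of a listed thing).
The state is a dict: "t": time; "q": joint angles; "qd": joint speeds; "tau": joint torques, N m; "tcp_pos": TCP position; "orientation": TCP orientation; "wrist_force": force on the tool from outside, world axes, zero at the start; "moment": the same for the moment, N m; "gripper_width": finger opening in m.
Only numpy, scipy, OpenCV 4.12 (cv2) and the standard library are available. Lean on these libraries where they do the work, as an engineer would, in place of code of your own. Each camera call takes 0.05 s, during which the arm holds its last target.

TASK

The front of the small bin drawer is loose on its guide pins. Push it up against the drawer's rubber buffers, then fit the blade of the stubby screwdriver into the slot of the cam lock and turn it clockwise until the cam has drawn the front fully home and keeps it there by itself. Stand the screwdriver back in its holder, and leave the vase, remote, coaster and tealight holder where they are.

Things in the scene. Friction and masses are not known exactly. Their poses are not given: they have to be found in the camera images.
- drawer: Shallow white-and-wood bin drawer, fixed on the console. Origin: on the console under the middle of the front edge of its 28 mm thick floor board; x points into the drawer, away from its front panel. Floor board 160 (x) by 200 mm (y); wooden walls 60 mm high, 12 mm thick at both sides and the back.
- front (a joint): Gap in m between front panel and drawer: 0 fully home, at most 0.06. The panel slides on pins along the drawer's x with 1 N of friction and some damping. Below a gap of 4.5 mm it squeezes the rubber buffers, which push back with 2 N at first and 8 N at the end: if only pushed, it comes back to about 4.5 mm.
- front_push (a point): Middle of the outer face of the grey front panel, 35 mm above the console; axes as the drawer's: push along its +x. The panel is 18 mm thick, 224 mm wide and reaches from 4 to 70 mm above the console. The head of a bolt on its inner face is in the mouth of the cam when the gap is below 6 mm; only then can the cam catch it.
- cam_top (a point): Centre of the top of the cam disc, 45 mm behind the drawer's front edge, 29 mm above the console (1 mm above the floor board); axes as the drawer's, not turning with the disc. Bright metal disc, about 35 mm across, turns about the vertical; a straight slot crosses its middle, 4.6 mm wide, 18 mm long, 6 mm deep.
- driver_grip (a point): Centre of the square green handle (30 by 30 mm, 65 mm tall) of a 120 g stubby screwdriver, 110 mm long, standing in its holder blade down. z points from blade to handle; handle flats face x and y. The blade is 14 mm wide along x, 2.4 mm thick along y; the round shank is 8 mm thick. 32.5 mm above the handle's lower face.
- driver_tip (a point): Middle of the end of the screwdriver's blade, 77.5 mm below driver_grip and 45 mm below the handle's lower face; same axes.
- holder_mouth (a point): Centre of the top of the grey holder, 52 mm above the console: a fixed block 60 by 60 mm with a square hole, 21 mm wide and 49 mm deep, sides along its x and y axes. The screwdriver's handle rests on the top, its shank hangs in the hole; any turn of the tool fits.
- vase_mid (a point): White ceramic bud vase, 72 mm across, 120 mm tall; point half-way up.
- remote_mid (a point): Black TV remote lying flat, 160 by 42 by 18 mm, long along x; its centre.
- coaster_mid (a point): Grey aluminium coaster, 100 mm across, 6 mm thick; its centre.
- tealight_mid (a point): Amber glass tealight holder on the coaster, 70 mm across, 60 mm tall; point half-way up.
- cam_floor (a point): Middle of the slot's floor, 6 mm below cam_top; axes as the drawer's. At the start the slot lies within 0.3 rad of the drawer's x axis, either way; its angle is not reported: look or feel. Turned clockwise from above (0.05 to 0.25 Nm) the cam draws the front home after 1.2 to 2.1 rad; firm stop 1.85 to 2.45 rad from the start. The blade fits either way round.

How it is judged:
On the way:
1. the front is drawn home (gap below 1.5 mm) with the screwdriver in the cam's slot and the arm not touching the drawer (value of joint front below 0.0015 m and distance between driver_tip and cam_top below 0.01 m and z of driver_tip in the frame of cam_top below 0 m and contact force between each of the arm, the fingers and drawer below 0.5 N), for 0.1 s.
At the end, for the whole second after the job is handed in: The front panel stays home (gap below 1.5 mm) by the cam alone; the screwdriver stands upright in its holder (within 10 mm of the middle, handle down on the top within 3.5 mm, tilt below 0.12 rad); vase, remote, coaster and tealight holder are within 30 mm of where they started (value of joint front below 0.0015 m and horizontal distance between driver_grip and holder_mouth below 0.01 m and z of driver_grip in the frame of holder_mouth below 0.036 m and angle between driver_grip's own z axis and vertical below 0.12 rad and distance of each of vase_mid, remote_mid, coaster_mid, tealight_mid from where it was at the start of the episode below 0.03 m); the robot touches nothing.
It fails at once if the vase is tipped or moved by more than 30 mm (angle between vase_mid's own z axis and vertical above 0.4 rad or distance of vase_mid from where it was at the start of the episode above 0.03 m).
It fails at once if the remote, coaster or tealight holder is moved by more than 30 mm (distance of any of remote_mid, coaster_mid, tealight_mid from where it was at the start of the episode above 0.03 m).
It also fails if it takes over 72 s, if anything falls off the work surface, if the arm or the gripper's body presses on something with over 40 N, if the wrist force passes 120 N, or if a joint passes its speed limit or range.

## Working session

There is one attempt and no reset: what is moved stays moved. The work goes in short steps, Python scripts to look and compute and a tool call to move; the robot and the scene stay as the last step left them, time stands still between calls to the robot, and variables do not carry over. Pictures are saved under pics/ and viewed, and the job is handed in when it is done.

Besides the shell and the picture viewer there is one more tool, called after ">>>" as a command line: name --argument value ..., lists and objects as JSON in quotes. drive_tool: Moves the arm, as the interface text tells. Scaled input: -1 to 1 covers 0.25 m each way for a shift and 90 degrees each way for a turn. Its arguments: {"type":"object","properties":{"deltas":{"type":"array","items":{"type":"object","properties":{"x":{"type":"number","minimum":-1,"maximum":1},"y":{"type":"number","minimum":-1,"maximum":1},"z":{"type":"number","minimum":-1,"maximum":1},"rx":{"type":"number","minimum":-1,"maximum":1},"ry":{"type":"number","minimum":-1,"maximum":1},"rz":{"type":"number","minimum":-1,"maximum":1}}}},"fingers":{"type":"number"}},"required":["deltas"]}

```bash
ls; mkdir -p pics
cat > h.py <<'E'
from rig import *
import numpy as np, cv2
from scipy.spatial.transform import Rotation as R
def snap(n,f):
    p,d=snapshot(n); cv2.imwrite('pics/'+f+'.png',p[:,:,::-1]); np.save('pics/'+f+'.npy',d); return p,d
def w(name,r,c,z):
    m=camera_model(name);K=np.array(m['K']);T=np.array(m['camera_from_world'])
    Ti=np.linalg.inv(T); d=Ti[:3,:3]@np.linalg.inv(K)@[c,r,1]; o=Ti[:3,3]
    return o+d*(z-o[2])/d[2]
def pix(name,P):
    m=camera_model(name);K=np.array(m['K']);T=np.array(m['camera_from_world'])
    q=K@(T[:3,:3]@np.array(P)+T[:3,3]); return q[1]/q[2],q[0]/q[2]
def wd(name,r,c,d):
    m=camera_model(name);K=np.array(m['K']);T=np.array(m['camera_from_world'])
    Ti=np.linalg.inv(T); return Ti[:3,:3]@(np.linalg.inv(K)@[c,r,1]*d)+Ti[:3,3]
E
python3 - <<'E'
from h import *
for n in ['top','side']:
    p,d=snap(n,n+'0'); m=camera_model(n); print(n,np.round(m['K'],1).tolist(),np.round(np.linalg.inv(m['camera_from_world']),3).tolist())
for q in ['front_push','cam_top','driver_grip','holder_mouth','vase_mid','remote_mid','coaster_mid','tealight_mid','drawer']:
    for n in ['top','side']:
        print(q,n,[(np.round(a['point'],1).tolist(),round(float(a['p']),2)) for a in spot_point(q,n)[:2]])
o=get_obs();print(o)
E
```

```text
pics
top [[621.9, 0.0, 320.1], [0.0, 621.9, 241.3], [0.0, 0.0, 1.0]] [[-0.083, -0.974, 0.213, 0.306], [-0.997, 0.08, -0.024, 0.018], [0.006, -0.214, -0.977, 1.286], [0.0, 0.0, 0.0, 1.0]]
side [[551.3, 0.0, 316.3], [0.0, 551.3, 233.1], [0.0, 0.0, 1.0]] [[0.996, -0.041, 0.073, 0.5], [-0.084, -0.563, 0.822, -0.901], [0.007, -0.825, -0.565, 0.705], [0.0, 0.0, 0.0, 1.0]]
front_push top [([207.9, 333.9], 0.38)]
front_push side [([261.8, 299.7], 0.95), ([271.3, 349.9], 0.52)]
cam_top top [([209.1, 334.4], 0.85)]
cam_top side [([268.5, 349.4], 0.75)]
driver_grip top [([300.3, 487.2], 0.96)]
driver_grip side [([359.7, 231.2], 0.78)]
holder_mouth top [([327.3, 153.0], 0.62)]
holder_mouth side [([374.8, 233.5], 0.58)]
vase_mid top [([326.7, 150.0], 0.68)]
vase_mid side [([170.7, 245.3], 0.81)]
remote_mid top [([180.4, 476.8], 0.75)]
remote_mid side [([400.2, 410.3], 0.71)]
coaster_mid top [([203.8, 145.4], 0.9)]
coaster_mid side [([182.5, 347.9], 0.75)]
tealight_mid top [([196.6, 142.0], 0.84)]
tealight_mid side []
drawer top [([231.6, 335.2], 0.7), ([328.7, 149.9], 0.58)]
drawer side [([280.6, 328.6], 0.71)]
{'t': 1.0, 'q': array([ 1.14151160e+00,  5.27515490e-01,  1.43273905e+00,  1.61337220e-05,
        1.18140505e+00, -1.78523443e-01]), 'qd': array([ 0.00059261, -0.00137088, -0.00031264, -0.00129377, -0.00069153,
        0.0007182 ]), 'tau': array([-7.11814137e-04, -4.40024722e+01, -1.76987386e+01,  6.33027661e-02,
        5.04553935e-02,  1.07110873e-05]), 'tcp_pos': array([0.15505074, 0.60541558, 0.23352641]), 'orientation': array([-1.71354295e-05,  1.25055437e-01,  9.92149755e-01, -2.96989145e-05]), 'wrist_force': array([-0.05720685, -0.05269   ,  0.15388655]), 'moment': array([0.04203781, 0.06794268, 0.04467175]), 'gripper_width': 0.08681508057535456}
```

View pics/top0.png

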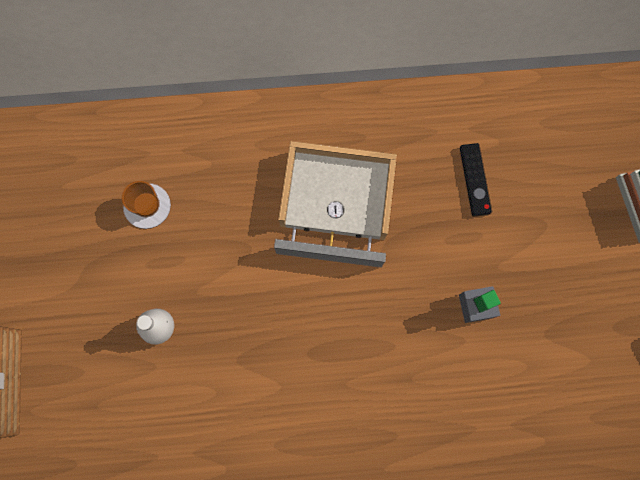

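View pics/side0.png

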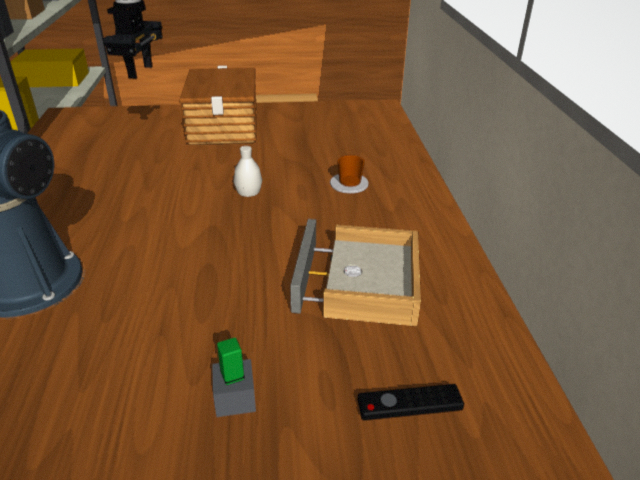

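Run:
```python
import cv2,numpy as np
p=cv2.imread('pics/top0.png'); d=cv2.resize(p[130:340,250:550],None,fx=2.66,fy=2.66,interpolation=cv2.INTER_CUBIC); cv2.imwrite('pics/t0z.png',d)
d=cv2.resize(p[185:235,300:370],None,fx=10,fy=10,interpolation=cv2.INTER_CUBIC); cv2.imwrite('pics/t0c.png',d)
```

```text
(no output)
```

The top view shows the drawer at its centre, with the cam at (209,335), the panel toward the robot around (252,330), and the green driver at (300,487). In the side view the driver is at (360,231) and the panel around (265,302).

View pics/t0z.png

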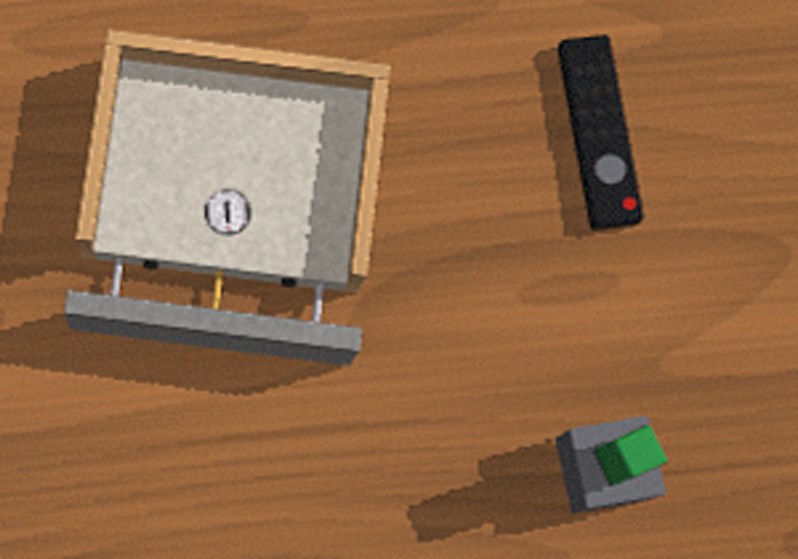

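View pics/t0c.png

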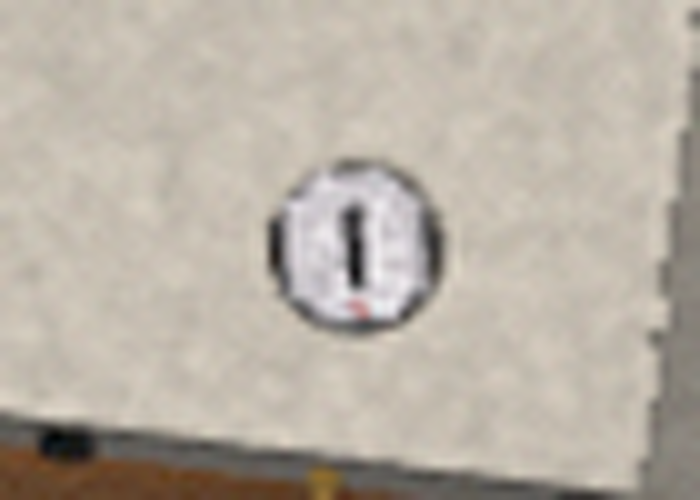

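Run:
```python
from h import *
np.set_printoptions(precision=4,suppress=True)
p,d=snap('top','top1')
d0=d
# drawer: masks
for q in ['drawer','front_push','driver_grip','holder_mouth']:
    s=silhouettes(q,'top'); 
    for k in s[:2]:
        print(q,k['extent'],k['p'],k['pixels'].sum())
# cloud from depth
m=camera_model('top');K=np.array(m['K']);Ti=np.linalg.inv(m['camera_from_world'])
v,u=np.mgrid[:480,:640]
P=np.stack([(u-K[0,2])/K[0,0]*d,(v-K[1,2])/K[1,1]*d,d],-1)@Ti[:3,:3].T+Ti[:3,3]
np.save('pics/cloud.npy',P)
print('table z',np.median(P[380:420,200:400,2]))
def fit(mask,name):
    pts=P[mask]; r=cv2.minAreaRect((pts[:,:2]*1000).astype(np.float32)); print(name,mask.sum(),np.round(r[0],1),np.round(r[1],1),r[2],'z',np.median(pts[:,2]))
reg=lambda r0,r1,c0,c1:(v>=r0)&(v<r1)&(u>=c0)&(u<c1)&(d>0)
z=P[...,2]
fit(reg(130,240,270,405)&(z>.052)&(z<.068)&(P[...,0]>.53),'walls')
fit(reg(230,275,260,400)&(z>.064)&(z<.078)&(P[...,0]<.53),'panel')
fit(reg(280,330,450,510)&(z>.045)&(z<.06),'holder top')
fit(reg(280,330,450,510)&(z>.108)&(z<.13),'driver top')
fit(reg(180,230,300,370)&(z>.02)&(z<.035),'floor')
print(z[209,335],z[200,320])
for q,n,r,c,zz in [('cam','top',209.1,334.4,.029),('cam','side',268.5,349.4,.029),('grip','top',300.3,487.2,.0845),('grip','side',359.7,231.2,.0845)]:
    print(q,n,w(n,r,c,zz))
```

```text
drawer [277.2, 142.8, 118.9, 122.2] 0.84 11264
drawer [274.2, 227.7, 112.3, 43.0] 0.61 1793
front_push [277.0, 228.5, 108.5, 38.8] 0.64 1691
driver_grip [474.1, 290.4, 28.8, 23.2] 0.95 382
holder_mouth [460.5, 288.4, 37.7, 35.0] 0.67 816
table z -0.0013289880591051961
walls 1547 [665.8 -54.2] [224.6 215.2] 78.01055908203125 z 0.05782628765930009
panel 77 [ 527.3 -114.7] [46.1  8.8] 83.07582092285156 z 0.06823893015877625
holder top 579 [ 422.7 -323.4] [60.3 62.6] 5.089681625366211 z 0.05044064145617755
driver top 261 [ 422.9 -322.5] [29.8 30.9] 20.812828063964844 z 0.11487392979391342
floor 3414 [657.6 -49.6] [146.6 109.7] 85.41446685791016 z 0.02616960313836325
0.02191551545068471 0.02600640768002571
cam top [ 0.6461 -0.0478  0.029 ]
cam side [ 0.6424 -0.0461  0.029 ]
grip top [ 0.4243 -0.3244  0.0845]
grip side [ 0.4257 -0.3215  0.0845]
```

Run:
```python
from h import *
np.set_printoptions(precision=4,suppress=True)
W=lambda c,r,z:w('top',r,c,z)
f=lambda x,y:((x+.5)/2.66-.5+250,(y+.5)/2.66-.5+130)
a=W(*f(67,293),.07);b=W(*f(360,330),.07);print('panel back top',a,b,np.linalg.norm(a-b),np.degrees(np.arctan2(*(a-b)[[0,1]])) )
a=W(*f(108,32),.06);b=W(*f(388,66),.06);print('drawer back',a,b,np.linalg.norm(a-b))
c=W(*f(78,238),.06);e=W(*f(366,277),.06);print('front corners',c,e,np.linalg.norm(c-e), np.linalg.norm(a-c))
for l in [(a,c),(b,e)]: 
  dd=l[0]-l[1]; print('yaw',np.degrees(np.arctan2(dd[1],dd[0])),np.linalg.norm(dd))
for l in [(a,b),(c,e)]:
  dd=l[0]-l[1]; print('yaw',np.degrees(np.arctan2(-dd[0],dd[1])))
g=lambda x,y:((x+.5)/10-.5+300,(y+.5)/10-.5+185)
s1=W(*g(353,207),.029);s2=W(*g(356,287),.029);dd=s1-s2
print('slot',(s1+s2)/2,np.linalg.norm(dd),np.degrees(np.arctan2(dd[1],dd[0])))
print('disc',W(*g(356,245),.029))
print('mid front', (c+e)/2,(a+b+c+e)/4)
o=get_obs();print(o['t'])
print(spot_point('driver_tip','top'))
```

```text
panel back top [0.5812 0.0788 0.07  ] [ 0.5349 -0.1382  0.07  ] 0.22185691794361634 12.053301237092581
drawer back [0.7906 0.033  0.06  ] [ 0.7447 -0.1836  0.06  ] 0.22133699994898023
front corners [0.6258 0.068  0.06  ] [ 0.5773 -0.1484  0.06  ] 0.22171191671534926 0.16849096918107254
yaw -12.001745194496493 0.16849096918107254
yaw -11.880522084109678 0.1710204155890566
yaw -11.971269560637369
yaw -12.624905253637177
slot [ 0.6457 -0.049   0.029 ] 0.01735009919380697 -2.987285402337861
disc [ 0.6461 -0.0494  0.029 ]
mid front [ 0.6015 -0.0402  0.06  ] [ 0.6846 -0.0577  0.06  ]
1.25
[]
```

```bash
cat >> h.py <<'E'
def plan(pos,yaw,pos0=None):
    o=get_obs(); q=o['orientation']; R0=R.from_quat([q[1],q[2],q[3],q[0]])
    p0=o['tcp_pos'] if pos0 is None else pos0
    x=np.array([np.cos(yaw),np.sin(yaw),0]); z=np.array([0,0,-1.]); y=np.cross(z,x)
    Rt=R.from_matrix(np.stack([x,y,z],1))
    d=R0.inv().apply(np.array(pos)-p0)/.25; r=(R0.inv()*Rt).as_rotvec()/(np.pi/2)
    print('shift',np.round(d,4),'turn',np.round(r,4),'rows',np.ceil(max(np.linalg.norm(d)*4,np.linalg.norm(r)*90/10.7)))
def st():
    o=get_obs(); q=o['orientation']; X=R.from_quat([q[1],q[2],q[3],q[0]]).as_matrix()
    print('t',round(o['t'],2),'tcp',np.round(o['tcp_pos'],4),'yaw',round(np.degrees(np.arctan2(X[1,0],X[0,0])),2),'tilt',round(np.degrees(np.arccos(-X[2,2])),2),'F',np.round(o['wrist_force'],2),'M',np.round(o['moment'],3),'w',round(o['gripper_width'],4),'q',np.round(o['q'],3))
E
python3 - <<'E'
from h import *
st()
plan([.32,.40,.22],np.radians(168))
plan([.46,.20,.21],np.radians(168))
plan([.46,-.01,.20],np.radians(168))
E
```

```text
t 1.3 tcp [0.1551 0.6054 0.2336] yaw 165.63 tilt 0.0 F [-0.53  0.7  -0.2 ] M [-0.023 -0.001 -0.023] w 0.0869 q [ 1.141  0.527  1.433 -0.     1.181 -0.178]
shift [-0.843  -0.6322  0.0542] turn [-0.      0.     -0.0264] rows 5.0
shift [-1.584  -1.2681  0.0943] turn [-0.      0.     -0.0264] rows 9.0
shift [-1.7925 -2.0818  0.1343] turn [-0.      0.     -0.0264] rows 12.0
```

>>> drive_tool --deltas '[{"x": -0.84,"y": -0.63,"z": 0.05,"rz": -0.026},{"x": -0.84,"y": -0.63,"z": 0.05,"rz": -0.026},{"x": -0.84,"y": -0.63,"z": 0.05,"rz": -0.026},{"x": -0.84,"y": -0.63,"z": 0.05,"rz": -0.026},{"x": -0.84,"y": -0.63,"z": 0.05,"rz": -0.026},{"x": -0.84,"y": -0.63,"z": 0.05,"rz": -0.026}]' --fingers 0

```text
$.deltas[0]: bad value
```

Run:
```python
from h import *
st()
plan([.48,.19,.20],np.radians(168))
plan([.48,-.013,.20],np.radians(168))
```

```text
t 1.3 tcp [0.1551 0.6054 0.2336] yaw 165.63 tilt 0.0 F [-0.53  0.7  -0.2 ] M [-0.023 -0.001 -0.023] w 0.0869 q [ 1.141  0.527  1.433 -0.     1.181 -0.178]
shift [-1.6715 -1.287   0.1343] turn [-0.      0.     -0.0264] rows 9.0
shift [-1.873  -2.0736  0.1343] turn [-0.      0.     -0.0264] rows 12.0
```

>>> drive_tool --deltas '[{"x": -0.84,"y": -0.63,"z": 0.05,"rx": 0,"ry": 0,"rz": -0.026},{"x": -0.84,"y": -0.63,"z": 0.05,"rx": 0,"ry": 0,"rz": -0.026},{"x": -0.84,"y": -0.63,"z": 0.05,"rx": 0,"ry": 0,"rz": -0.026},{"x": -0.84,"y": -0.63,"z": 0.05,"rx": 0,"ry": 0,"rz": -0.026},{"x": -0.84,"y": -0.63,"z": 0.05,"rx": 0,"ry": 0,"rz": -0.026}]' --fingers 0

```text
t: 1.92
tcp_pos: [0.3214, 0.3982, 0.2211]
orientation: [0.0, 0.107, 0.994, -0.0]
wrist_force: [-0.8, -0.0, 0.1]
gripper_width: 0.0452
```

Run:
```python
from h import *
st()
plan([.47,.19,.20],np.radians(168))
plan([.47,-.011,.20],np.radians(168))
```

```text
t 1.93 tcp [0.3214 0.3982 0.2211] yaw 167.7 tilt 0.04 F [-0.82 -0.02  0.09] M [-0.037  0.006  0.02 ] w 0.0452 q [ 6.730e-01  3.930e-01  1.727e+00 -1.000e-03  1.022e+00 -6.820e-01]
shift [-0.7583 -0.687   0.0848] turn [-0.0004  0.0001 -0.0034] rows 5.0
shift [-0.9296 -1.4725  0.0853] turn [-0.0004  0.0001 -0.0034] rows 7.0
```

>>> drive_tool --deltas '[{"x": -0.76,"y": -0.8,"z": 0.08,"rx": 0,"ry": 0,"rz": 0},{"x": -0.76,"y": -0.8,"z": 0.08,"rx": 0,"ry": 0,"rz": 0},{"x": -0.76,"y": -0.8,"z": 0.08,"rx": 0,"ry": 0,"rz": 0},{"x": -0.76,"y": -0.8,"z": 0.08,"rx": 0,"ry": 0,"rz": 0},{"x": -0.76,"y": -0.8,"z": 0.08,"rx": 0,"ry": 0,"rz": 0}]'

```text
t: 2.55
tcp_pos: [0.4656, 0.1638, 0.2011]
orientation: [0.001, 0.106, 0.994, 0.0]
wrist_force: [-0.4, 0.6, 0.2]
gripper_width: 0.0018
```

Run:
```python
from h import *
st()
plan([.49,-.016,.10],np.radians(168))
plan([.49,-.016,.042],np.radians(168))
```

```text
t 2.55 tcp [0.4656 0.1638 0.2011] yaw 167.82 tilt 0.09 F [-0.36  0.61  0.22] M [ 0.013  0.086 -0.009] w 0.0018 q [ 0.111  0.398  1.793  0.     0.949 -1.247]
shift [-0.2464 -0.6826  0.4045] turn [ 0.0004  0.0009 -0.002 ] rows 4.0
shift [-0.246  -0.6828  0.6365] turn [ 0.0004  0.0009 -0.002 ] rows 4.0
```

>>> drive_tool --deltas '[{"x": -0.246,"y": -0.683,"z": 0.2,"rx": 0,"ry": 0,"rz": 0},{"x": -0.246,"y": -0.683,"z": 0.4,"rx": 0,"ry": 0,"rz": 0},{"x": -0.246,"y": -0.683,"z": 0.63,"rx": 0,"ry": 0,"rz": 0},{"x": -0.246,"y": -0.683,"z": 0.63,"rx": 0,"ry": 0,"rz": 0},{"x": -0.246,"y": -0.683,"z": 0.63,"rx": 0,"ry": 0,"rz": 0}]'

```text
t: 3.18
tcp_pos: [0.4865, -0.0151, 0.0394]
orientation: [-0.004, 0.106, 0.994, 0.001]
wrist_force: [-0.6, 0.3, 0.0]
gripper_width: 0.0007
```

Run:
```python
from h import *
st()
d=np.array([.978,-.208]); f=np.array([.6005,-.040])
for g in [.043,.02,.006,.003]:
    q=f-d*(.018+g+.0095); print(g,q); plan([*q,.042],np.radians(168))
snap('side','side1')
```

```text
t 3.17 tcp [ 0.4865 -0.0151  0.0394] yaw 167.78 tilt 0.47 F [-0.61  0.27  0.  ] M [0.017 0.    0.015] w 0.0007 q [-0.261  0.688  1.915  0.     0.547 -1.619]
0.043 [ 0.531551 -0.025336]
shift [-0.1845 -0.002  -0.0118] turn [ 0.0004 -0.0052 -0.0025] rows 1.0
0.02 [ 0.554045 -0.03012 ]
shift [-0.2765 -0.0017 -0.0126] turn [ 0.0004 -0.0052 -0.0025] rows 2.0
0.006 [ 0.567737 -0.033032]
shift [-0.3325 -0.0015 -0.013 ] turn [ 0.0004 -0.0052 -0.0025] rows 2.0
0.003 [ 0.570671 -0.033656]
shift [-0.3445 -0.0014 -0.0131] turn [ 0.0004 -0.0052 -0.0025] rows 2.0
```

View pics/side1.png

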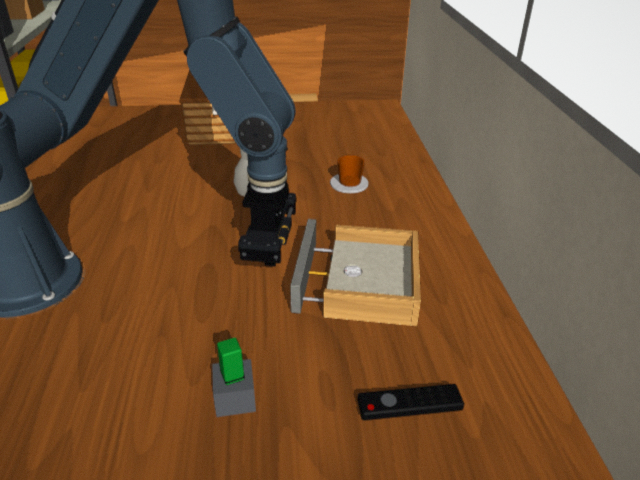

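The side view shows the closed gripper at (265,245), in front of the panel and clear of it. I'll push slowly.

>>> drive_tool --deltas '[{"x": -0.08,"y": 0,"z": 0,"rx": 0,"ry": 0,"rz": 0},{"x": -0.15,"y": 0,"z": 0,"rx": 0,"ry": 0,"rz": 0},{"x": -0.2,"y": 0,"z": 0,"rx": 0,"ry": 0,"rz": 0},{"x": -0.24,"y": 0,"z": 0,"rx": 0,"ry": 0,"rz": 0},{"x": -0.27,"y": 0,"z": 0,"rx": 0,"ry": 0,"rz": 0},{"x": -0.29,"y": 0,"z": 0,"rx": 0,"ry": 0,"rz": 0},{"x": -0.31,"y": 0,"z": 0,"rx": 0,"ry": 0,"rz": 0},{"x": -0.31,"y": 0,"z": 0,"rx": 0,"ry": 0,"rz": 0}]'

```text
t: 4.22
tcp_pos: [0.5652, -0.031, 0.0435]
orientation: [0.001, 0.105, 0.994, -0.0]
wrist_force: [0.6, 0.7, -0.1]
gripper_width: 0.0003
```

Run:
```python
from h import *
st()
```

```text
t 4.22 tcp [ 0.5652 -0.031   0.0435] yaw 167.97 tilt 0.14 F [ 0.56  0.73 -0.06] M [-0.036 -0.027  0.029] w 0.0003 q [-0.252  0.73   1.719 -0.     0.69  -1.613]
```

>>> drive_tool --deltas '[{"x": -0.008,"y": 0,"z": 0,"rx": 0,"ry": 0,"rz": 0},{"x": -0.016,"y": 0,"z": 0,"rx": 0,"ry": 0,"rz": 0},{"x": -0.02,"y": 0,"z": 0,"rx": 0,"ry": 0,"rz": 0},{"x": -0.02,"y": 0,"z": 0,"rx": 0,"ry": 0,"rz": 0}]'

```text
t: 4.72
tcp_pos: [0.5691, -0.0317, 0.0435]
orientation: [0.0, 0.105, 0.994, -0.0]
wrist_force: [-0.7, 0.2, 0.2]
gripper_width: 0.0003
```

Run:
```python
from h import *
st(); p,d=snap('top','top2')
d=cv2.resize(p[170:280,260:400,::-1],None,fx=5,fy=5,interpolation=cv2.INTER_CUBIC); cv2.imwrite('pics/t2z.png',d)
```

```text
t 4.72 tcp [ 0.5691 -0.0317  0.0435] yaw 167.97 tilt 0.04 F [-0.69  0.21  0.15] M [-0.031  0.168 -0.002] w 0.0003 q [-0.252  0.733  1.708 -0.     0.7   -1.612]
```

View pics/t2z.png

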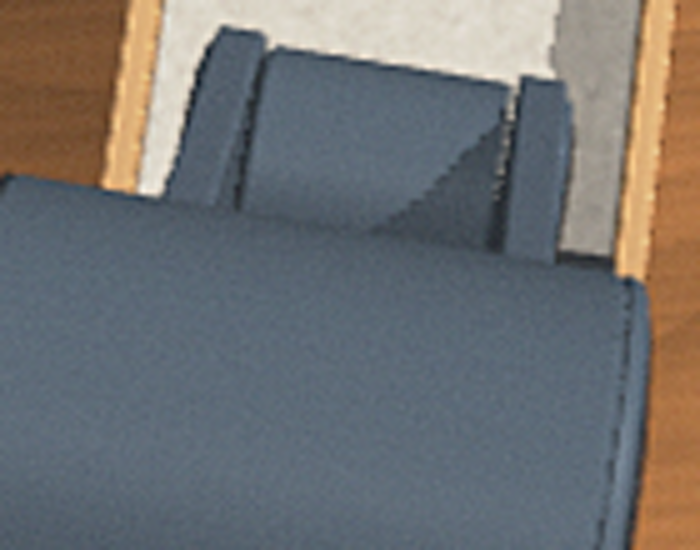

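The arm hides the panel in this view. I'll keep creeping forward and watch the force.

>>> drive_tool --deltas '[{"x": -0.006,"y": 0,"z": 0,"rx": 0,"ry": 0,"rz": 0},{"x": -0.012,"y": 0,"z": 0,"rx": 0,"ry": 0,"rz": 0},{"x": -0.012,"y": 0,"z": 0,"rx": 0,"ry": 0,"rz": 0}]'

```text
t: 5.15
tcp_pos: [0.5714, -0.0321, 0.0435]
orientation: [-0.0, 0.105, 0.994, 0.0]
wrist_force: [-3.7, -1.1, 0.4]
gripper_width: 0.0004
```

Run:
```python
from h import *
st();p,d=snap('side','side2')
d=cv2.resize(p[200:340,250:430,::-1],None,fx=4.4,fy=4.2,interpolation=cv2.INTER_CUBIC); cv2.imwrite('pics/s2z.png',d)
```

```text
t 5.15 tcp [ 0.5714 -0.0321  0.0435] yaw 167.97 tilt 0.05 F [-3.72 -1.06  0.44] M [-0.106  0.428 -0.02 ] w 0.0004 q [-0.251  0.736  1.701 -0.     0.706 -1.612]
```

View pics/s2z.png

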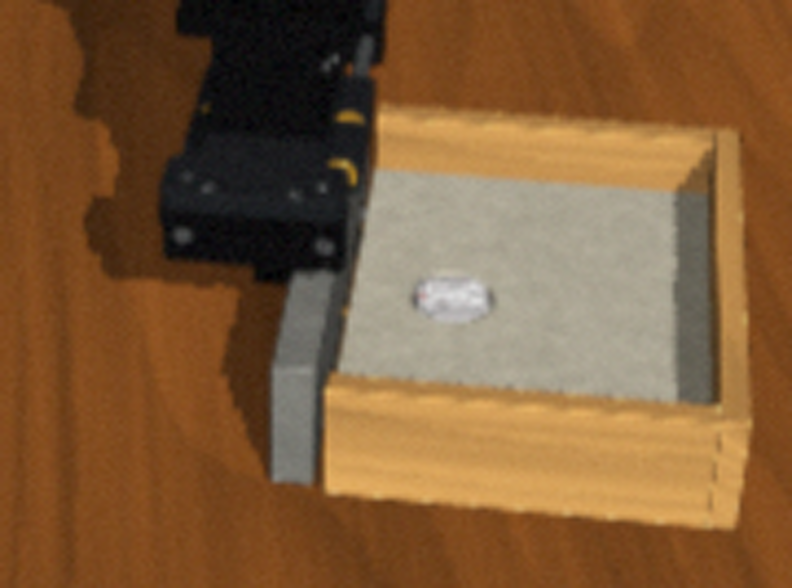

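The panel now sits close against the drawer, at about (320,400) in the zoom, and the reaction is 3.9 N, so it's on the buffers. I'll push 1 mm more, then back off and lift.

>>> drive_tool --deltas '[{"x": -0.005,"y": 0,"z": 0,"rx": 0,"ry": 0,"rz": 0},{"x": -0.005,"y": 0,"z": 0,"rx": 0,"ry": 0,"rz": 0},{"x": 0.05,"y": 0,"z": 0,"rx": 0,"ry": 0,"rz": 0},{"x": 0.1,"y": 0,"z": 0,"rx": 0,"ry": 0,"rz": 0},{"x": 0.2,"y": 0,"z": -0.3,"rx": 0,"ry": 0,"rz": 0},{"x": 0.3,"y": 0,"z": -0.55,"rx": 0,"ry": 0,"rz": 0},{"x": 0.4,"y": 0,"z": -0.6,"rx": 0,"ry": 0,"rz": 0},{"x": 0.4,"y": 0,"z": -0.6,"rx": 0,"ry": 0,"rz": 0}]' --fingers 1

```text
t: 6.2
tcp_pos: [0.4728, -0.011, 0.1959]
orientation: [0.002, 0.105, 0.995, -0.0]
wrist_force: [0.2, -0.3, 0.3]
gripper_width: 0.0726
```

Run:
```python
from h import *
st();p,d=snap('side','side3')
p,d=snap('side','side3')
d=cv2.resize(p[200:340,250:430,::-1],None,fx=4.4,fy=4.2,interpolation=cv2.INTER_CUBIC); cv2.imwrite('pics/s3z.png',d)
print(np.degrees(np.arctan2(-.3225,.423)))
d=cv2.resize(cv2.imread('pics/top1.png')[275:335,445:515],None,fx=10,fy=10,interpolation=cv2.INTER_CUBIC); cv2.imwrite('pics/t1d.png',d)
```

```text
t 6.2 tcp [ 0.4728 -0.011   0.1959] yaw 167.99 tilt 0.26 F [ 0.24 -0.26  0.25] M [ 0.027 -0.013  0.015] w 0.0726 q [-0.26   0.38   1.848 -0.     0.908 -1.621]
-37.32230838615005
```

View pics/s3z.png

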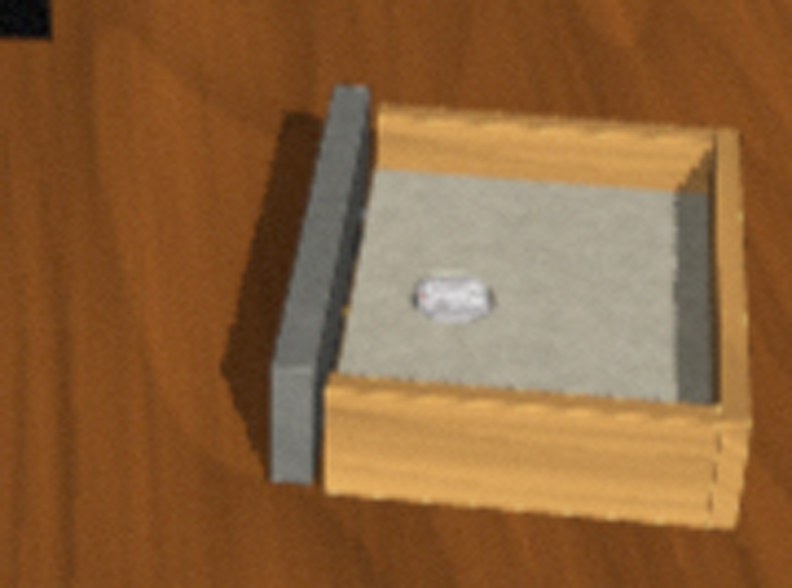

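View pics/t1d.png

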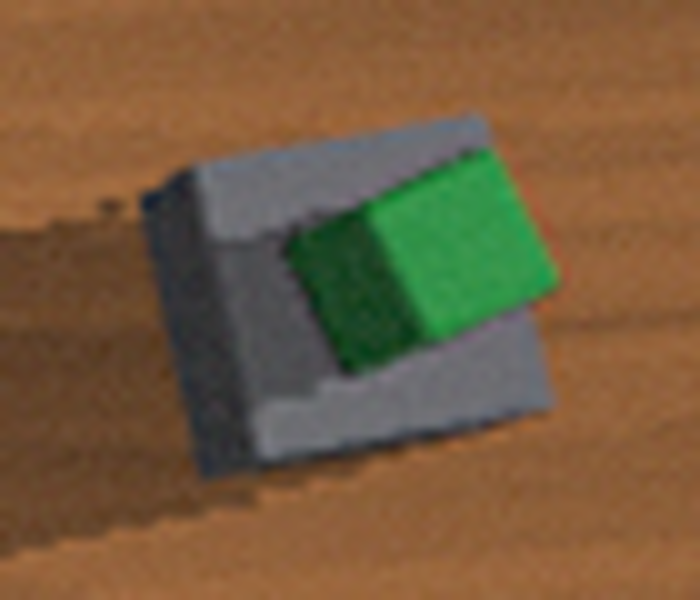

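The panel sits a few mm from the drawer and held there after release. The driver's handle top has corners at roughly (365,210), (492,152), (560,272) and (430,338) in the 10x crop.

Run:
```python
from h import *
g=lambda x,y:((x+.5)/10-.5+445,(y+.5)/10-.5+275)
C=[w('top',*g(x,y)[::-1],.117) for x,y in [(365,208),(492,150),(560,272),(430,338)]]
print(np.round(C,4),np.mean(C,0))
for i in range(4):
    e=C[(i+1)%4]-C[i]; print(np.linalg.norm(e),np.degrees(np.arctan2(e[1],e[0]))%90)
H=[w('top',*g(x,y)[::-1],.052) for x,y in [(197,165),(482,117),(552,408),(256,468)]]
print(np.round(H,4),np.mean(H,0))
for i in range(4):
    e=H[(i+1)%4]-H[i]; print(np.linalg.norm(e),np.degrees(np.arctan2(e[1],e[0]))%90)
p=np.load('pics/cloud.npy')
# side-based check
P,D=snap('side','side4')
s=silhouettes('driver_grip','side')[0]; print(s['extent'],s['p'])
m=s['pixels']; 
hsv=cv2.cvtColor(P,cv2.COLOR_RGB2HSV); gm=(hsv[...,0]>45)&(hsv[...,0]<75)&(hsv[...,1]>120)&(np.mgrid[:480,:640][0]>300)
v,u=np.where(gm); pts=np.array([wd('side',a,b,D[a,b]) for a,b in zip(v,u)])
t=pts[pts[:,2]>.110]; r=cv2.minAreaRect((t[:,:2]*1000).astype(np.float32)); print(len(t),r,pts[:,2].min(),pts[:,2].max())
```

```text
[[ 0.4313 -0.3048  0.117 ]
 [ 0.4403 -0.3304  0.117 ]
 [ 0.4163 -0.3399  0.117 ]
 [ 0.4059 -0.3137  0.117 ]] [ 0.42347027 -0.32220503  0.117     ]
0.027089799238089643 19.33906284330193
0.025858918843417362 21.565156212130148
0.028211355756682596 21.481358009524982
0.026894160060485707 19.13155167152256
[[ 0.4497 -0.2905  0.052 ]
 [ 0.4546 -0.3487  0.052 ]
 [ 0.3957 -0.3543  0.052 ]
 [ 0.3888 -0.2941  0.052 ]] [ 0.42220131 -0.32189972  0.052     ]
0.058472892499402525 4.801609803594673
0.059090227281544686 5.412318675377776
0.06058603049112171 6.539322605499365
0.06094147374779555 3.433097245337966Traceback (most recent call last):
  File "<stdin>", line 14, in <module>
IndexError: list index out of range
```

Run:
```python
from h import *
st()
plan([.4234,-.15,.20],np.radians(135))
plan([.4234,-.3222,.20],np.radians(110.5))
```

```text
t 6.4 tcp [ 0.4744 -0.0116  0.1928] yaw 167.95 tilt 0.01 F [-0.52  0.26  0.25] M [-0.029 -0.03  -0.03 ] w 0.0848 q [-0.26   0.389  1.845 -0.     0.908 -1.621]
shift [ 0.0841 -0.5841 -0.0289] turn [-1.000e-04 -0.000e+00  3.662e-01] rows 4.0
shift [-0.0596 -1.2577 -0.0289] turn [-1.000e-04 -0.000e+00  6.384e-01] rows 6.0
```

>>> drive_tool --deltas '[{"x": 0.0,"y": -0.2,"z": -0.03,"rx": 0,"ry": 0,"rz": 0.1},{"x": 0.0,"y": -0.4,"z": -0.03,"rx": 0,"ry": 0,"rz": 0.2},{"x": -0.02,"y": -0.6,"z": -0.03,"rx": 0,"ry": 0,"rz": 0.3},{"x": -0.03,"y": -0.8,"z": -0.03,"rx": 0,"ry": 0,"rz": 0.4},{"x": -0.04,"y": -0.95,"z": -0.03,"rx": 0,"ry": 0,"rz": 0.5},{"x": -0.05,"y": -0.99,"z": -0.03,"rx": 0,"ry": 0,"rz": 0.6},{"x": -0.06,"y": -0.99,"z": -0.03,"rx": 0,"ry": 0,"rz": 0.638},{"x": -0.06,"y": -0.99,"z": -0.03,"rx": 0,"ry": 0,"rz": 0.638}]' --fingers 1

```text
t: 7.4
tcp_pos: [0.4371, -0.2571, 0.1995]
orientation: [-0.001, 0.57, 0.822, 0.0]
wrist_force: [-0.1, 0.9, -0.1]
gripper_width: 0.087
```

Run:
```python
from h import *
st()
plan([.4234,-.3222,.15],np.radians(110.5))
plan([.4234,-.3222,.0845],np.radians(110.5))
```

```text
t 7.4 tcp [ 0.4371 -0.2571  0.1995] yaw 110.56 tilt 0.12 F [-0.06  0.86 -0.08] M [-0.048 -0.012 -0.035] w 0.087 q [-0.752  0.419  1.76  -0.     0.965 -1.111]
shift [-0.2251 -0.1428  0.1978] turn [-0.0006 -0.0011  0.0006] rows 2.0
shift [-0.2255 -0.1425  0.4598] turn [-0.0006 -0.0011  0.0006] rows 3.0
```

>>> drive_tool --deltas '[{"x": -0.225,"y": -0.143,"z": 0.0,"rx": 0,"ry": 0,"rz": 0},{"x": -0.225,"y": -0.143,"z": 0.0,"rx": 0,"ry": 0,"rz": 0},{"x": -0.225,"y": -0.143,"z": 0.1,"rx": 0,"ry": 0,"rz": 0},{"x": -0.225,"y": -0.143,"z": 0.25,"rx": 0,"ry": 0,"rz": 0},{"x": -0.225,"y": -0.143,"z": 0.38,"rx": 0,"ry": 0,"rz": 0},{"x": -0.225,"y": -0.143,"z": 0.46,"rx": 0,"ry": 0,"rz": 0},{"x": -0.225,"y": -0.143,"z": 0.46,"rx": 0,"ry": 0,"rz": 0}]'

```text
t: 8.28
tcp_pos: [0.4224, -0.3199, 0.0841]
orientation: [-0.003, 0.569, 0.822, 0.001]
wrist_force: [-0.2, 0.6, -0.5]
gripper_width: 0.0873
```

Run:
```python
from h import *
p,d=snap('side','side5');st()
d=cv2.resize(p[260:440,150:330,::-1],None,fx=3.3,fy=3.3,interpolation=cv2.INTER_CUBIC); cv2.imwrite('pics/s5z.png',d)
```

```text
t 8.32 tcp [ 0.4231 -0.3207  0.0852] yaw 110.61 tilt 0.15 F [1.22 0.25 0.8 ] M [-0.081  0.015  0.006] w 0.0871 q [-0.859  0.631  1.789  0.     0.724 -1.219]
```

View pics/s5z.png

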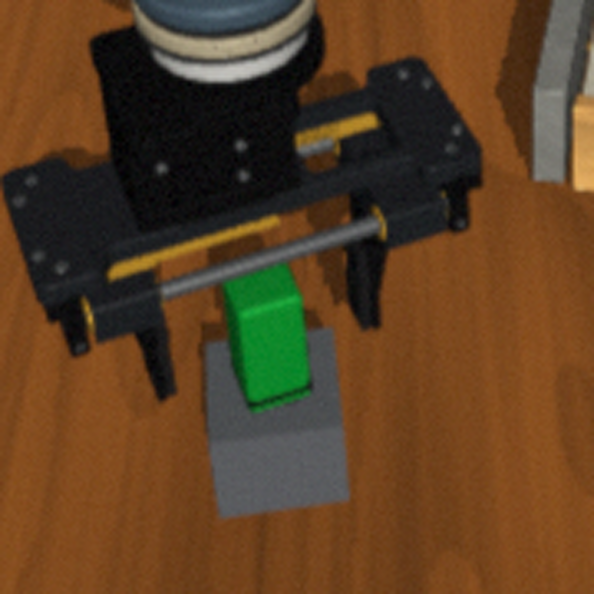

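The jaws straddle the green handle, which is at (265,340) in the zoom, and they line up with its flats. Closing now.

>>> drive_tool --deltas '[{"x": 0,"y": 0,"z": 0,"rx": 0,"ry": 0,"rz": 0},{"x": 0,"y": 0,"z": 0,"rx": 0,"ry": 0,"rz": 0},{"x": 0,"y": 0,"z": 0,"rx": 0,"ry": 0,"rz": 0},{"x": 0,"y": 0,"z": 0,"rx": 0,"ry": 0,"rz": 0},{"x": 0,"y": 0,"z": 0,"rx": 0,"ry": 0,"rz": 0},{"x": 0,"y": 0,"z": 0,"rx": 0,"ry": 0,"rz": 0},{"x": 0,"y": 0,"z": 0,"rx": 0,"ry": 0,"rz": 0},{"x": 0,"y": 0,"z": 0,"rx": 0,"ry": 0,"rz": 0}]' --fingers 0

```text
t: 9.32
tcp_pos: [0.4233, -0.3216, 0.086]
orientation: [-0.0, 0.57, 0.822, 0.0]
wrist_force: [0.5, 0.3, -0.4]
gripper_width: 0.0298
```

Run:
```python
from h import *
st()
```

```text
t 9.32 tcp [ 0.4233 -0.3216  0.086 ] yaw 110.55 tilt 0.0 F [ 0.53  0.3  -0.42] M [-0.08   0.009 -0.009] w 0.0298 q [-0.86   0.629  1.789  0.     0.724 -1.219]
```

>>> drive_tool --deltas '[{"x": 0,"y": 0,"z": -0.08,"rx": 0,"ry": 0,"rz": 0},{"x": 0,"y": 0,"z": -0.2,"rx": 0,"ry": 0,"rz": 0},{"x": 0,"y": 0,"z": -0.35,"rx": 0,"ry": 0,"rz": 0},{"x": 0,"y": 0,"z": -0.45,"rx": 0,"ry": 0,"rz": 0},{"x": 0,"y": 0,"z": -0.5,"rx": 0,"ry": 0,"rz": 0},{"x": 0,"y": 0,"z": -0.5,"rx": 0,"ry": 0,"rz": 0}]'

```text
t: 10.07
tcp_pos: [0.4234, -0.3218, 0.2113]
orientation: [0.0, 0.57, 0.822, -0.0]
wrist_force: [-0.3, 0.4, -1.0]
gripper_width: 0.0293
```

Run:
```python
from h import *
st()
p,d=snap('side','side6')
for q in ['driver_tip','driver_grip','holder_mouth']: print(q,[(k['point'],k['p']) for k in spot_point(q,'side')[:2]])
print(pix('side',[.4233,-.3216,.132]))
d=cv2.resize(p[230:430,140:340,::-1],None,fx=3,fy=3,interpolation=cv2.INTER_CUBIC); cv2.imwrite('pics/s6z.png',d)
```

```text
t 10.07 tcp [ 0.4234 -0.3218  0.2113] yaw 110.55 tilt 0.06 F [-0.31  0.41 -1.04] M [-0.076 -0.039  0.012] w 0.0293 q [-0.86   0.432  1.691 -0.     1.018 -1.219]
driver_tip [([338.1, 225.3], 0.65)]
driver_grip [([298.8, 222.8], 0.57)]
holder_mouth [([376.2, 234.7], 0.74)]
(np.float64(336.9008106655077), np.float64(226.85535014868614))
```

View pics/s6z.png

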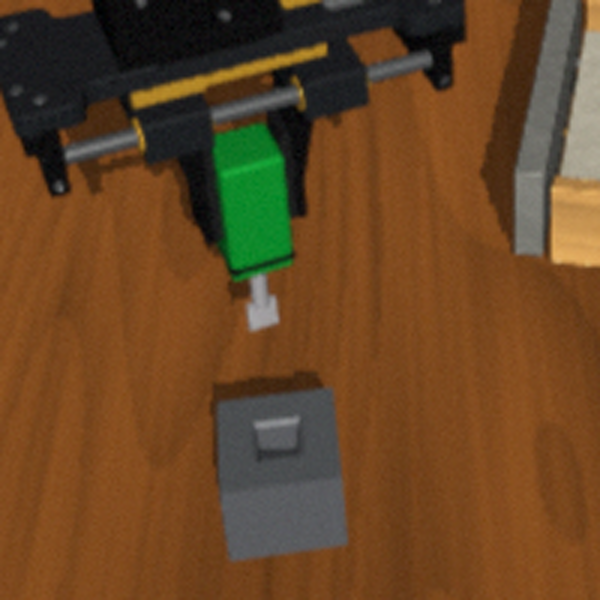

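The lifted driver shows the wide side of its blade facing the side camera, tip at (263,327) in the zoom. So the blade width lies along tool y. I'll carry it over the cam at yaw 87°.

Run:
```python
from h import *
plan([.6455,-.049,.21],np.radians(87))
plan([.6455,-.049,.13],np.radians(87))
```

```text
shift [ 7.0610e-01  1.2164e+00 -4.0000e-04] turn [-0.001  -0.0015  0.2616] rows 6.0
shift [0.7053 1.2168 0.3196] turn [-0.001  -0.0015  0.2616] rows 6.0
```

>>> drive_tool --deltas '[{"x": 0.07,"y": 0.12,"z": 0,"rx": 0,"ry": 0,"rz": 0.05},{"x": 0.17,"y": 0.3,"z": 0,"rx": 0,"ry": 0,"rz": 0.1},{"x": 0.28,"y": 0.5,"z": 0,"rx": 0,"ry": 0,"rz": 0.15},{"x": 0.4,"y": 0.7,"z": 0,"rx": 0,"ry": 0,"rz": 0.2},{"x": 0.51,"y": 0.88,"z": 0,"rx": 0,"ry": 0,"rz": 0.25},{"x": 0.55,"y": 0.97,"z": 0,"rx": 0,"ry": 0,"rz": 0.262},{"x": 0.57,"y": 1.0,"z": 0,"rx": 0,"ry": 0,"rz": 0.262},{"x": 0.57,"y": 1.0,"z": 0,"rx": 0,"ry": 0,"rz": 0.262}]'

```text
t: 11.28
tcp_pos: [0.6067, -0.1004, 0.2102]
orientation: [-0.001, 0.725, 0.689, -0.001]
wrist_force: [-1.0, -0.6, -1.7]
gripper_width: 0.03
```

Run:
```python
from h import *
st()
plan([.6455,-.049,.13],np.radians(87))
```

```text
t 11.28 tcp [ 0.6067 -0.1004  0.2102] yaw 87.02 tilt 0.12 F [-0.99 -0.55 -1.69] M [-0.142  0.021 -0.011] w 0.03 q [-3.450e-01  5.410e-01  1.481e+00 -1.000e-03  1.121e+00 -2.930e-01]
shift [0.2132 0.1449 0.3204] turn [-0.0013 -0.0001  0.0003] rows 2.0
```

>>> drive_tool --deltas '[{"x": 0.07,"y": 0.05,"z": 0,"rx": 0,"ry": 0,"rz": 0},{"x": 0.15,"y": 0.1,"z": 0,"rx": 0,"ry": 0,"rz": 0},{"x": 0.213,"y": 0.145,"z": 0.05,"rx": 0,"ry": 0,"rz": 0},{"x": 0.213,"y": 0.145,"z": 0.15,"rx": 0,"ry": 0,"rz": 0},{"x": 0.213,"y": 0.145,"z": 0.25,"rx": 0,"ry": 0,"rz": 0},{"x": 0.213,"y": 0.145,"z": 0.32,"rx": 0,"ry": 0,"rz": 0},{"x": 0.213,"y": 0.145,"z": 0.32,"rx": 0,"ry": 0,"rz": 0},{"x": 0.213,"y": 0.145,"z": 0.32,"rx": 0,"ry": 0,"rz": 0}]'

```text
t: 12.28
tcp_pos: [0.6471, -0.0493, 0.1316]
orientation: [0.001, 0.726, 0.688, 0.0]
wrist_force: [0.8, -0.6, -0.6]
gripper_width: 0.0301
```

Run:
```python
from h import *
p,d=snap('side','side7'); st()
o=get_obs()['tcp_pos']
print(pix('side',[o[0],o[1],o[2]-.079]),pix('side',[.6455,-.049,.029]))
d=cv2.resize(p[200:300,290:410,::-1],None,fx=6,fy=6,interpolation=cv2.INTER_CUBIC); cv2.imwrite('pics/s7z.png',d)
p,d=snap('top','top7')
d=cv2.resize(p[180:240,290:380,::-1],None,fx=8,fy=8,interpolation=cv2.INTER_CUBIC); cv2.imwrite('pics/t7z.png',d)
```

```text
t 12.32 tcp [ 0.6473 -0.0494  0.1321] yaw 86.97 tilt 0.13 F [-0.14  1.11 -2.15] M [-0.09   0.058 -0.029] w 0.0299 q [-0.248  0.678  1.456  0.     1.005 -0.195]
(np.float64(259.7274645992931), np.float64(352.5973232529705)) (np.float64(269.3439310437475), np.float64(351.1312116192181))
```

View pics/s7z.png

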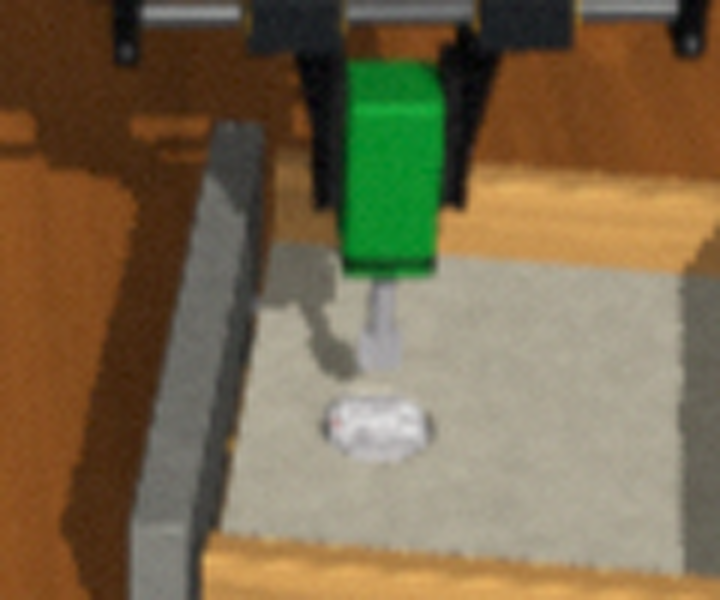

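View pics/t7z.png

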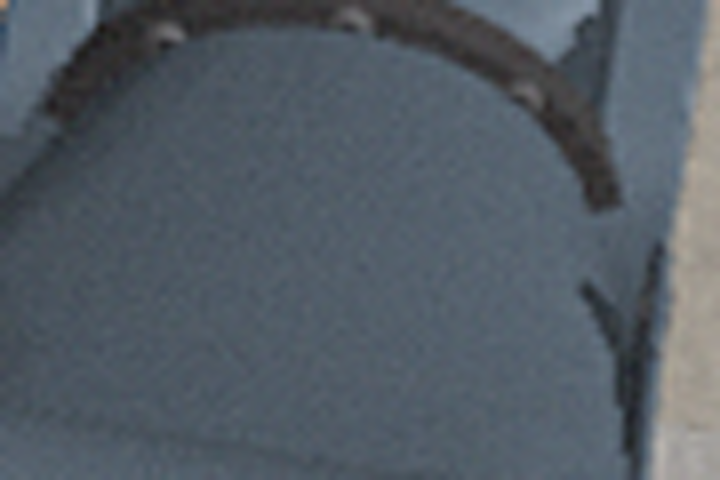

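In the side view the blade is hanging above the cam: tip at (380,368) and disc at (378,425) in the zoom. The arm hides the cam from the top camera. I'll lower it slowly and feel for contact.

Run:
```python
from h import *
st()
plan([.6468,-.049,.111],np.radians(87))
plan([.6468,-.049,.107],np.radians(87))
P=cv2.imread('pics/side3.png')[:,:,::-1].astype(int); 
c=P[255:285,335:370]; m=(c.min(2)>185)
n,l,s,ce=cv2.connectedComponentsWithStats(m.astype(np.uint8)); 
for k in range(1,n):
  if s[k,4]>20: print(s[k],ce[k]+[335,255])
P=cv2.imread('pics/top1.png')[:,:,::-1].astype(int); c=P[190:230,315:355]
g=c.sum(2)/3; b=c[...,0]-c[...,2]; m=((b<10)&(g>165)).astype(np.uint8)
n,l,s,ce=cv2.connectedComponentsWithStats(m)
for k in range(1,n):
  if s[k,4]>20: 
    e=cv2.minEnclosingCircle(np.argwhere(l==k)[:,::-1].astype(np.float32)); print(s[k],ce[k]+[315,190],e,w('top',e[0][1]+190,e[0][0]+315,.029),w('top',ce[k][1]+190,ce[k][0]+315,.029))
```

```text
t 12.38 tcp [ 0.6473 -0.0494  0.1322] yaw 86.96 tilt 0.14 F [ 0.22 -0.7  -2.29] M [-0.114  0.088 -0.014] w 0.0297 q [-0.248  0.678  1.456 -0.     1.005 -0.195]
shift [ 0.0017 -0.0022  0.0848] turn [ 0.0015  0.0003 -0.0004] rows 1.0
shift [ 0.0017 -0.0023  0.1008] turn [ 0.0015  0.0003 -0.0004] rows 1.0
[12 12 13  7 69] [353.13043478 269.63768116]
[ 13  12  14  15 146] [334.94520548 208.99315068] ((19.730770111083984, 19.269229888916016), 7.970644950866699) [ 0.64566578 -0.04843915  0.029     ] [ 0.64622539 -0.04893948  0.029     ]
```

>>> drive_tool --deltas '[{"x": 0.002,"y": -0.001,"z": 0.04,"rx": 0,"ry": 0,"rz": 0},{"x": 0.002,"y": -0.001,"z": 0.07,"rx": 0,"ry": 0,"rz": 0},{"x": 0.002,"y": -0.001,"z": 0.085,"rx": 0,"ry": 0,"rz": 0},{"x": 0.002,"y": -0.001,"z": 0.093,"rx": 0,"ry": 0,"rz": 0},{"x": 0.002,"y": -0.001,"z": 0.099,"rx": 0,"ry": 0,"rz": 0},{"x": 0.002,"y": -0.001,"z": 0.103,"rx": 0,"ry": 0,"rz": 0}]'

```text
t: 13.12
tcp_pos: [0.6463, -0.0486, 0.1054]
orientation: [0.0, 0.726, 0.688, 0.0]
wrist_force: [-0.5, 0.5, -1.5]
gripper_width: 0.0299
```

Run:
```python
from h import *
st()
p,d=snap('side','side8')
d=cv2.resize(p[210:290,310:400,::-1],None,fx=8,fy=8,interpolation=cv2.INTER_CUBIC); cv2.imwrite('pics/s8z.png',d)
```

```text
t 13.12 tcp [ 0.6463 -0.0486  0.1054] yaw 86.96 tilt 0.02 F [-0.5   0.46 -1.52] M [ 0.028  0.031 -0.013] w 0.0299 q [-0.247  0.713  1.473  0.     0.955 -0.195]
```

View pics/s8z.png

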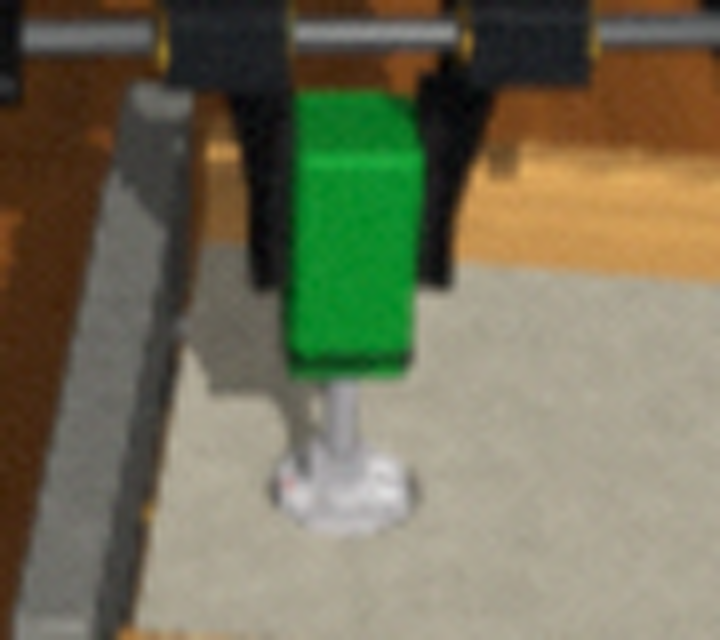

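At TCP z = 0.1054 there's still no contact force, so the tip is about 2.6 mm below the disc top. It looks to be in the slot. Lowering further.

>>> drive_tool --deltas '[{"x": 0,"y": 0,"z": 0.006,"rx": 0,"ry": 0,"rz": 0},{"x": 0,"y": 0,"z": 0.012,"rx": 0,"ry": 0,"rz": 0},{"x": 0,"y": 0,"z": 0.012,"rx": 0,"ry": 0,"rz": 0}]'

```text
t: 13.55
tcp_pos: [0.6461, -0.0486, 0.1022]
orientation: [-0.0, 0.726, 0.688, 0.0]
wrist_force: [0.2, 1.3, -0.5]
gripper_width: 0.0296
```

Run:
```python
from h import *
st()
```

```text
t 13.55 tcp [ 0.6461 -0.0486  0.1022] yaw 86.97 tilt 0.01 F [ 0.2   1.3  -0.54] M [ 0.183 -0.052 -0.013] w 0.0296 q [-0.247  0.717  1.475  0.     0.949 -0.195]
```

>>> drive_tool --deltas '[{"x": 0,"y": 0,"z": 0,"rx": 0,"ry": 0,"rz": 0.05},{"x": 0,"y": 0,"z": 0,"rx": 0,"ry": 0,"rz": 0.1},{"x": 0,"y": 0,"z": 0,"rx": 0,"ry": 0,"rz": 0.15},{"x": 0,"y": 0,"z": 0,"rx": 0,"ry": 0,"rz": 0.2},{"x": 0,"y": 0,"z": 0,"rx": 0,"ry": 0,"rz": 0.25},{"x": 0,"y": 0,"z": 0,"rx": 0,"ry": 0,"rz": 0.3},{"x": 0,"y": 0,"z": 0,"rx": 0,"ry": 0,"rz": 0.3}]'

```text
t: 14.42
tcp_pos: [0.6469, -0.0479, 0.1022]
orientation: [-0.0, 0.866, 0.5, 0.001]
wrist_force: [2.4, 3.4, -2.0]
gripper_width: 0.0297
```

Run:
```python
from h import *
st()
p,d=snap('side','side9')
d=cv2.resize(p[210:310,290:410,::-1],None,fx=6,fy=6,interpolation=cv2.INTER_CUBIC); cv2.imwrite('pics/s9z.png',d)
```

```text
t 14.43 tcp [ 0.6469 -0.0479  0.1022] yaw 60.0 tilt 0.13 F [ 2.44  3.41 -1.95] M [ 0.757 -0.415  0.02 ] w 0.0297 q [-0.247  0.717  1.475  0.002  0.948  0.276]
```

View pics/s9z.png

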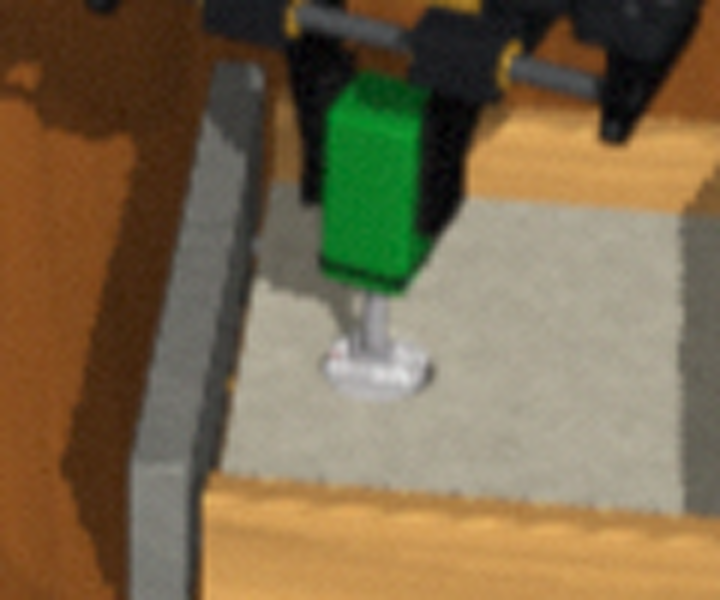

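The red mark on the cam has moved toward +y, so the cam is turning clockwise with the blade. There's a side load of about 4 N along tool +x, so I'll follow it while turning.

>>> drive_tool --deltas '[{"x": 0.004,"y": 0,"z": 0,"rx": 0,"ry": 0,"rz": 0.03},{"x": 0.006,"y": 0,"z": 0,"rx": 0,"ry": 0,"rz": 0.08},{"x": 0.006,"y": 0,"z": 0,"rx": 0,"ry": 0,"rz": 0.13},{"x": 0.006,"y": 0,"z": 0,"rx": 0,"ry": 0,"rz": 0.18},{"x": 0.006,"y": 0,"z": 0,"rx": 0,"ry": 0,"rz": 0.23},{"x": 0.006,"y": 0,"z": 0,"rx": 0,"ry": 0,"rz": 0.28},{"x": 0.006,"y": 0,"z": 0,"rx": 0,"ry": 0,"rz": 0.28}]'

```text
t: 15.35
tcp_pos: [0.6477, -0.0476, 0.1023]
orientation: [0.0, 0.954, 0.3, 0.001]
wrist_force: [3.1, 0.8, -4.2]
gripper_width: 0.0295
```

Run:
```python
from h import *
st()
```

```text
t 15.35 tcp [ 0.6477 -0.0476  0.1023] yaw 34.87 tilt 0.1 F [ 3.13  0.82 -4.24] M [ 0.344 -0.644  0.093] w 0.0295 q [-0.245  0.718  1.473  0.     0.949  0.717]
```

>>> drive_tool --deltas '[{"x": 0.004,"y": 0.002,"z": 0,"rx": 0,"ry": 0,"rz": 0.03},{"x": 0.005,"y": 0.002,"z": 0,"rx": 0,"ry": 0,"rz": 0.08},{"x": 0.005,"y": 0.002,"z": 0,"rx": 0,"ry": 0,"rz": 0.13},{"x": 0.005,"y": 0.002,"z": 0,"rx": 0,"ry": 0,"rz": 0.18},{"x": 0.005,"y": 0.002,"z": 0,"rx": 0,"ry": 0,"rz": 0.23},{"x": 0.005,"y": 0.002,"z": 0,"rx": 0,"ry": 0,"rz": 0.28},{"x": 0.005,"y": 0.002,"z": 0,"rx": 0,"ry": 0,"rz": 0.28}]'

```text
t: 16.23
tcp_pos: [0.6486, -0.0477, 0.1023]
orientation: [0.001, 0.996, 0.085, 0.0]
wrist_force: [3.9, 0.9, -4.1]
gripper_width: 0.0301
```

Run:
```python
from h import *
st()
p,d=snap('side','side10')
d=cv2.resize(p[210:310,290:410,::-1],None,fx=6,fy=6,interpolation=cv2.INTER_CUBIC); cv2.imwrite('pics/s10z.png',d)
```

```text
t 16.23 tcp [ 0.6486 -0.0477  0.1023] yaw 9.73 tilt 0.08 F [ 3.89  0.95 -4.07] M [-0.021 -0.44   0.088] w 0.0301 q [-2.450e-01  7.190e-01  1.469e+00 -1.000e-03  9.520e-01  1.157e+00]
```

View pics/s10z.png

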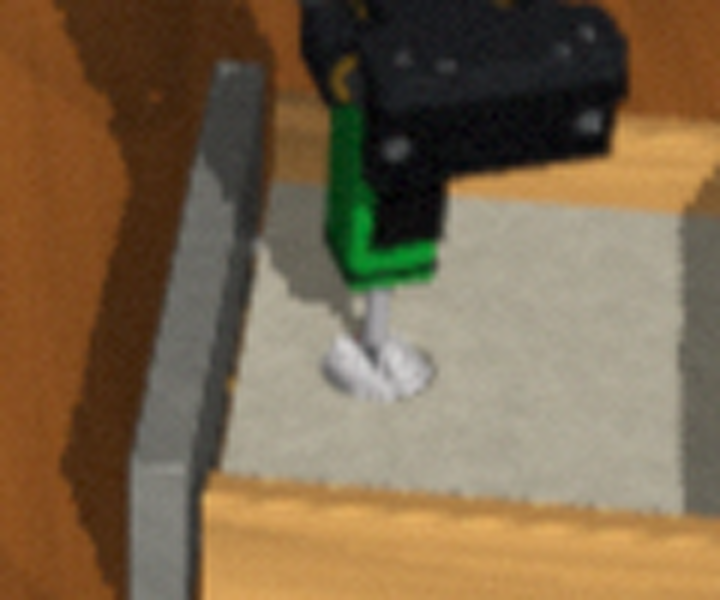

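The slot is now visible running across at (372,370), aligned with the blade after about 75° of turn. The gap hasn't closed yet, so I'll keep turning.

>>> drive_tool --deltas '[{"x": 0.004,"y": 0.0,"z": 0,"rx": 0,"ry": 0,"rz": 0.03},{"x": 0.005,"y": 0.0,"z": 0,"rx": 0,"ry": 0,"rz": 0.08},{"x": 0.005,"y": 0.0,"z": 0,"rx": 0,"ry": 0,"rz": 0.13},{"x": 0.005,"y": 0.0,"z": 0,"rx": 0,"ry": 0,"rz": 0.18},{"x": 0.005,"y": 0.0,"z": 0,"rx": 0,"ry": 0,"rz": 0.23},{"x": 0.005,"y": 0.0,"z": 0,"rx": 0,"ry": 0,"rz": 0.23}]'

```text
t: 17.02
tcp_pos: [0.6491, -0.0481, 0.1022]
orientation: [0.001, 0.995, -0.095, -0.0]
wrist_force: [-0.0, -2.9, -2.7]
gripper_width: 0.0299
```

Run:
```python
from h import *
st()
p,d=snap('side','side11')
d=cv2.resize(p[210:310,290:410,::-1],None,fx=6,fy=6,interpolation=cv2.INTER_CUBIC); cv2.imwrite('pics/s11z.png',d)
```

```text
t 17.02 tcp [ 0.6491 -0.0481  0.1022] yaw -10.92 tilt 0.13 F [-0.04 -2.88 -2.75] M [-0.65  -0.094  0.181] w 0.0299 q [-0.244  0.72   1.467 -0.003  0.955  1.519]
```

View pics/s11z.png

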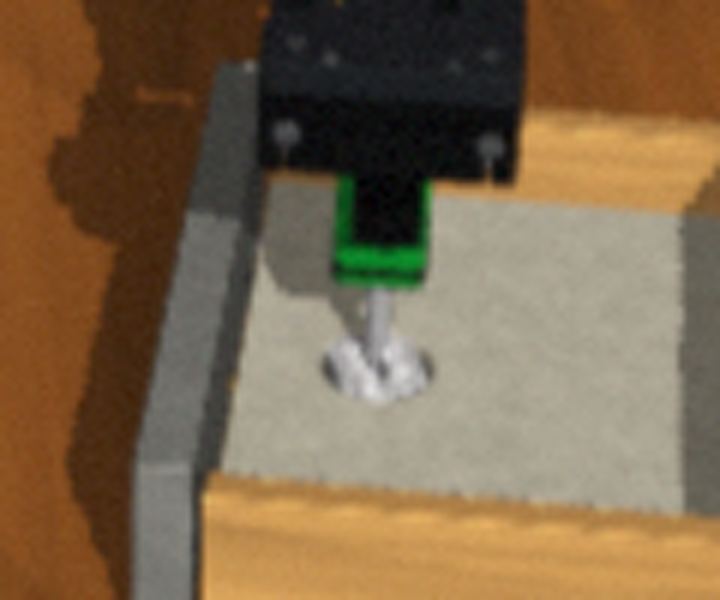

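The panel has started to move in and the torque has risen to 0.18 Nm. Carrying on.

>>> drive_tool --deltas '[{"x": 0.0,"y": 0.003,"z": 0,"rx": 0,"ry": 0,"rz": 0.03},{"x": 0.0,"y": 0.003,"z": 0,"rx": 0,"ry": 0,"rz": 0.08},{"x": 0.0,"y": 0.003,"z": 0,"rx": 0,"ry": 0,"rz": 0.13},{"x": 0.0,"y": 0.003,"z": 0,"rx": 0,"ry": 0,"rz": 0.18},{"x": 0.0,"y": 0.003,"z": 0,"rx": 0,"ry": 0,"rz": 0.23},{"x": 0.0,"y": 0.003,"z": 0,"rx": 0,"ry": 0,"rz": 0.23}]'

```text
t: 17.82
tcp_pos: [0.6494, -0.0485, 0.1023]
orientation: [0.001, 0.962, -0.273, 0.0]
wrist_force: [1.8, -3.1, -4.4]
gripper_width: 0.0298
```

Run:
```python
from h import *
st()
p,d=snap('side','side12')
d=cv2.resize(p[210:310,290:410,::-1],None,fx=6,fy=6,interpolation=cv2.INTER_CUBIC); cv2.imwrite('pics/s12z.png',d)
```

```text
t 17.82 tcp [ 0.6494 -0.0485  0.1023] yaw -31.68 tilt 0.08 F [ 1.77 -3.15 -4.4 ] M [-0.865 -0.225  0.008] w 0.0298 q [-0.245  0.72   1.467 -0.002  0.954  1.879]
```

View pics/s12z.png

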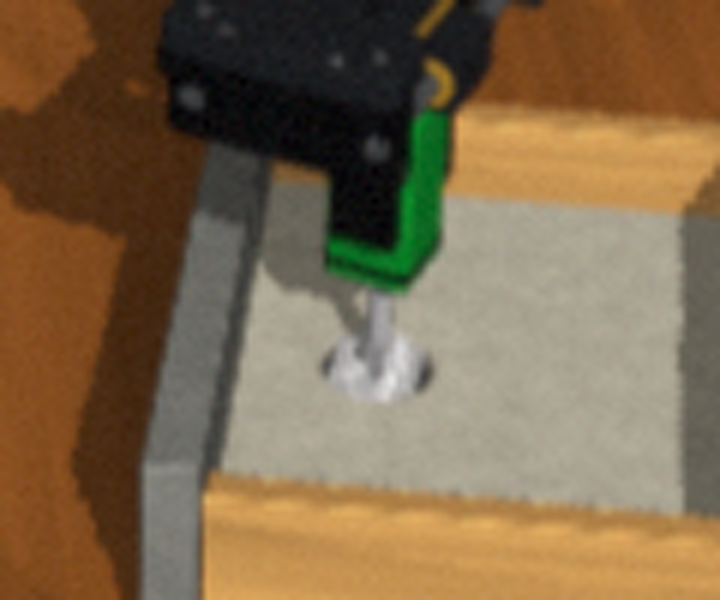

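The panel is now flush with the drawer: its corner moved from 131 to 142 and the dark gap closed. I'll turn on gently toward the firm stop so the cam holds.

>>> drive_tool --deltas '[{"x": 0.002,"y": 0.003,"z": 0,"rx": 0,"ry": 0,"rz": 0.03},{"x": 0.002,"y": 0.003,"z": 0,"rx": 0,"ry": 0,"rz": 0.06},{"x": 0.002,"y": 0.003,"z": 0,"rx": 0,"ry": 0,"rz": 0.1},{"x": 0.002,"y": 0.003,"z": 0,"rx": 0,"ry": 0,"rz": 0.1}]'

```text
t: 18.38
tcp_pos: [0.6494, -0.0488, 0.1023]
orientation: [0.0, 0.938, -0.348, 0.0]
wrist_force: [0.7, -2.7, -4.5]
gripper_width: 0.0296
```

Run:
```python
from h import *
st()
```

```text
t 18.38 tcp [ 0.6494 -0.0488  0.1023] yaw -40.7 tilt 0.03 F [ 0.67 -2.69 -4.51] M [-0.674 -0.259  0.162] w 0.0296 q [-2.460e-01  7.200e-01  1.466e+00 -1.000e-03  9.550e-01  2.035e+00]
```

>>> drive_tool --deltas '[{"x": 0.0,"y": 0.002,"z": 0,"rx": 0,"ry": 0,"rz": 0.03},{"x": 0.0,"y": 0.002,"z": 0,"rx": 0,"ry": 0,"rz": 0.06},{"x": 0.0,"y": 0.002,"z": 0,"rx": 0,"ry": 0,"rz": 0.08},{"x": 0.0,"y": 0.002,"z": 0,"rx": 0,"ry": 0,"rz": 0.08}]'

```text
t: 18.88
tcp_pos: [0.6494, -0.0491, 0.1023]
orientation: [-0.0, 0.914, -0.406, 0.0]
wrist_force: [2.4, -2.7, -5.0]
gripper_width: 0.0293
```

Run:
```python
from h import *
st()
```

```text
t 18.88 tcp [ 0.6494 -0.0491  0.1023] yaw -47.97 tilt 0.05 F [ 2.36 -2.66 -5.03] M [-0.698 -0.465  0.061] w 0.0293 q [-0.247  0.72   1.467 -0.     0.954  2.161]
```

>>> drive_tool --deltas '[{"x": 0.0,"y": 0.0,"z": 0,"rx": 0,"ry": 0,"rz": 0.03},{"x": 0.0,"y": 0.0,"z": 0,"rx": 0,"ry": 0,"rz": 0.06},{"x": 0.0,"y": 0.0,"z": 0,"rx": 0,"ry": 0,"rz": 0.09},{"x": 0.0,"y": 0.0,"z": 0,"rx": 0,"ry": 0,"rz": 0.09}]'

```text
t: 19.38
tcp_pos: [0.6493, -0.0493, 0.1023]
orientation: [0.0, 0.883, -0.47, 0.0]
wrist_force: [2.0, -3.7, -5.3]
gripper_width: 0.0298
```

Run:
```python
from h import *
st()
p,d=snap('side','side13')
d=cv2.resize(p[210:310,290:410,::-1],None,fx=6,fy=6,interpolation=cv2.INTER_CUBIC); cv2.imwrite('pics/s13z.png',d)
```

```text
t 19.38 tcp [ 0.6493 -0.0493  0.1023] yaw -56.05 tilt 0.05 F [ 2.02 -3.66 -5.27] M [-0.851 -0.477  0.032] w 0.0298 q [-2.470e-01  7.200e-01  1.467e+00 -1.000e-03  9.540e-01  2.302e+00]
```

View pics/s13z.png

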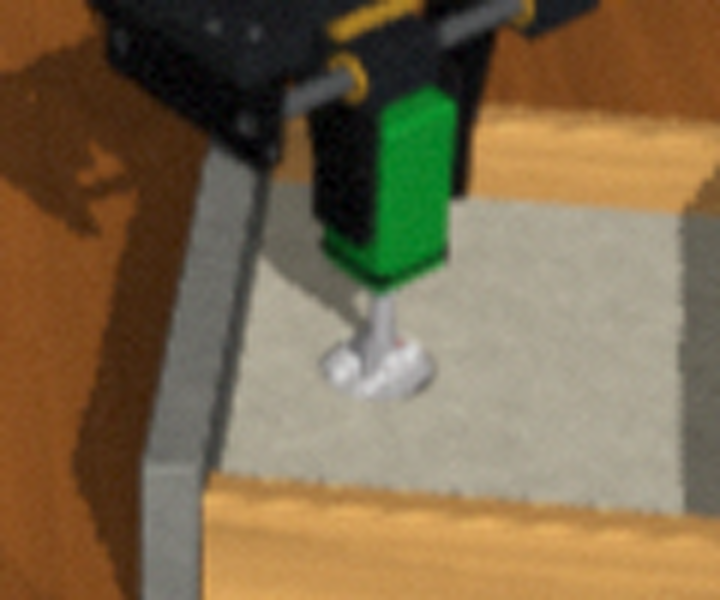

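The panel is flush, and the cam's red mark is now on the far right at (400,343), which suggests about 115–130° of turn so far. Feeling for the stop.

>>> drive_tool --deltas '[{"x": 0.0,"y": 0.002,"z": 0,"rx": 0,"ry": 0,"rz": 0.03},{"x": 0.0,"y": 0.002,"z": 0,"rx": 0,"ry": 0,"rz": 0.06},{"x": 0.0,"y": 0.002,"z": 0,"rx": 0,"ry": 0,"rz": 0.1},{"x": 0.0,"y": 0.002,"z": 0,"rx": 0,"ry": 0,"rz": 0.1}]'

```text
t: 19.92
tcp_pos: [0.6492, -0.0495, 0.1023]
orientation: [-0.0, 0.843, -0.537, 0.001]
wrist_force: [4.0, -4.6, -6.3]
gripper_width: 0.0299
```

Run:
```python
from h import *
st()
```

```text
t 19.93 tcp [ 0.6492 -0.0495  0.1023] yaw -65.01 tilt 0.08 F [ 3.98 -4.57 -6.27] M [-0.897 -0.672  0.263] w 0.0299 q [-0.247  0.72   1.468 -0.     0.953  2.458]
```

Torque has jumped to 0.26 Nm, so this is the stop. I'll back off a few degrees inside the slot's slack and lift straight out.

>>> drive_tool --deltas '[{"x": 0.0,"y": 0.0,"z": 0,"rx": 0,"ry": 0,"rz": -0.04},{"x": 0.0,"y": 0.0,"z": 0,"rx": 0,"ry": 0,"rz": -0.08},{"x": 0.0,"y": 0.0,"z": -0.01,"rx": 0,"ry": 0,"rz": -0.08},{"x": 0.0,"y": 0.0,"z": -0.03,"rx": 0,"ry": 0,"rz": -0.08},{"x": 0.0,"y": 0.0,"z": -0.06,"rx": 0,"ry": 0,"rz": -0.08},{"x": 0.0,"y": 0.0,"z": -0.1,"rx": 0,"ry": 0,"rz": -0.08},{"x": 0.0,"y": 0.0,"z": -0.1,"rx": 0,"ry": 0,"rz": -0.08}]'

```text
t: 20.8
tcp_pos: [0.649, -0.0489, 0.1288]
orientation: [-0.0, 0.875, -0.484, 0.001]
wrist_force: [1.1, 0.2, -0.7]
gripper_width: 0.0295
```

Run:
```python
from h import *
st()
p,d=snap('side','side14')
o=get_obs()['tcp_pos'];print(pix('side',[o[0],o[1],o[2]-.079]))
d=cv2.resize(p[200:310,290:410,::-1],None,fx=5.4,fy=5.4,interpolation=cv2.INTER_CUBIC); cv2.imwrite('pics/s14z.png',d)
```

```text
t 20.8 tcp [ 0.649  -0.0489  0.1288] yaw -57.91 tilt 0.1 F [ 1.08  0.21 -0.69] M [0.01  0.156 0.   ] w 0.0295 q [-0.247  0.684  1.454  0.     1.002  2.335]
(np.float64(261.1418599713525), np.float64(353.17127971994495))
```

View pics/s14z.png

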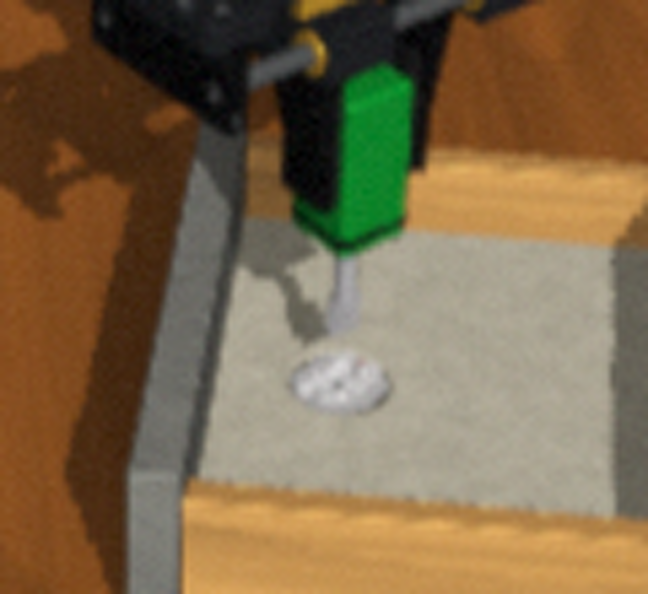

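Driver is out and the panel stays flush. The slot is visible on the cam at (340,382). Next I'll lift and carry the driver back to the holder, unwinding the wrist on the way.

>>> drive_tool --deltas '[{"x": 0,"y": 0,"z": -0.15,"rx": 0,"ry": 0,"rz": 0},{"x": 0,"y": 0,"z": -0.32,"rx": 0,"ry": 0,"rz": -0.08},{"x": 0,"y": 0,"z": -0.32,"rx": 0,"ry": 0,"rz": -0.18},{"x": 0,"y": 0,"z": -0.32,"rx": 0,"ry": 0,"rz": -0.28},{"x": 0,"y": 0,"z": -0.32,"rx": 0,"ry": 0,"rz": -0.38},{"x": 0,"y": 0,"z": -0.32,"rx": 0,"ry": 0,"rz": -0.48},{"x": 0,"y": 0,"z": -0.32,"rx": 0,"ry": 0,"rz": -0.58},{"x": 0,"y": 0,"z": -0.32,"rx": 0,"ry": 0,"rz": -0.64}]'

```text
t: 21.85
tcp_pos: [0.648, -0.0489, 0.2069]
orientation: [-0.0, 1.0, -0.001, -0.001]
wrist_force: [-1.1, 0.4, -1.3]
gripper_width: 0.0297
```

Run:
```python
from h import *
st()
plan([.53,-.2,.211],np.radians(55))
```

```text
t 21.85 tcp [ 0.648  -0.0489  0.2069] yaw -0.13 tilt 0.09 F [-1.15  0.41 -1.29] M [-0.053  0.094  0.023] w 0.0297 q [-0.247  0.591  1.392  0.     1.161  1.326]
shift [-0.4706  0.6054 -0.0163] turn [-0.0008  0.0007 -0.6126] rows 6.0
```

>>> drive_tool --deltas '[{"x": -0.06,"y": 0.08,"z": -0.02,"rx": 0,"ry": 0,"rz": -0.08},{"x": -0.13,"y": 0.17,"z": -0.02,"rx": 0,"ry": 0,"rz": -0.17},{"x": -0.2,"y": 0.26,"z": -0.02,"rx": 0,"ry": 0,"rz": -0.26},{"x": -0.27,"y": 0.35,"z": -0.02,"rx": 0,"ry": 0,"rz": -0.35},{"x": -0.34,"y": 0.44,"z": -0.02,"rx": 0,"ry": 0,"rz": -0.44},{"x": -0.4,"y": 0.52,"z": -0.02,"rx": 0,"ry": 0,"rz": -0.53},{"x": -0.45,"y": 0.58,"z": -0.02,"rx": 0,"ry": 0,"rz": -0.6},{"x": -0.47,"y": 0.605,"z": -0.02,"rx": 0,"ry": 0,"rz": -0.62}]'

```text
t: 22.85
tcp_pos: [0.529, -0.2003, 0.2121]
orientation: [-0.001, 0.885, 0.465, -0.0]
wrist_force: [0.7, 0.4, -1.4]
gripper_width: 0.0294
```

Run:
```python
from h import *
st()
plan([.4234,-.3218,.211],np.radians(110.55))
```

```text
t 22.85 tcp [ 0.529  -0.2003  0.2121] yaw 55.48 tilt 0.09 F [ 0.71  0.39 -1.42] M [-0.075  0.089  0.033] w 0.0294 q [-0.559  0.475  1.605  0.     1.063  0.043]
shift [-0.6398 -0.0728  0.0044] turn [-9.000e-04 -4.000e-04 -6.119e-01] rows 6.0
```

>>> drive_tool --deltas '[{"x": -0.09,"y": -0.01,"z": 0.0,"rx": 0,"ry": 0,"rz": -0.09},{"x": -0.18,"y": -0.02,"z": 0.0,"rx": 0,"ry": 0,"rz": -0.18},{"x": -0.28,"y": -0.03,"z": 0.0,"rx": 0,"ry": 0,"rz": -0.28},{"x": -0.38,"y": -0.04,"z": 0.0,"rx": 0,"ry": 0,"rz": -0.38},{"x": -0.48,"y": -0.055,"z": 0.0,"rx": 0,"ry": 0,"rz": -0.48},{"x": -0.58,"y": -0.067,"z": 0.0,"rx": 0,"ry": 0,"rz": -0.57},{"x": -0.64,"y": -0.073,"z": 0.0,"rx": 0,"ry": 0,"rz": -0.612},{"x": -0.64,"y": -0.073,"z": 0.0,"rx": 0,"ry": 0,"rz": -0.612}]'

```text
t: 23.85
tcp_pos: [0.4238, -0.3216, 0.2122]
orientation: [-0.0, 0.571, 0.821, 0.0]
wrist_force: [-0.1, -0.0, -2.4]
gripper_width: 0.03
```

Run:
```python
from h import *
st()
plan([.4233,-.3217,.15],np.radians(110.55))
plan([.4233,-.3217,.086],np.radians(110.55))
p,d=snap('side','side15')
d=cv2.resize(p[230:430,140:340,::-1],None,fx=3,fy=3,interpolation=cv2.INTER_CUBIC); cv2.imwrite('pics/s15z.png',d)
p,d=snap('top','top15')
d=cv2.resize(p[130:280,260:410,::-1],None,fx=4,fy=4,interpolation=cv2.INTER_CUBIC); cv2.imwrite('pics/t15z.png',d)
```

```text
t 23.85 tcp [ 0.4238 -0.3216  0.2122] yaw 110.39 tilt 0.04 F [-0.06 -0.04 -2.39] M [-0.131  0.043 -0.039] w 0.03 q [-0.859  0.431  1.688  0.     1.023 -1.215]
shift [ 0.0003 -0.0021  0.2486] turn [-0.     -0.0005 -0.0018] rows 1.0
shift [ 1.000e-04 -2.000e-03  5.046e-01] turn [-0.     -0.0005 -0.0018] rows 3.0
```

View pics/s15z.png

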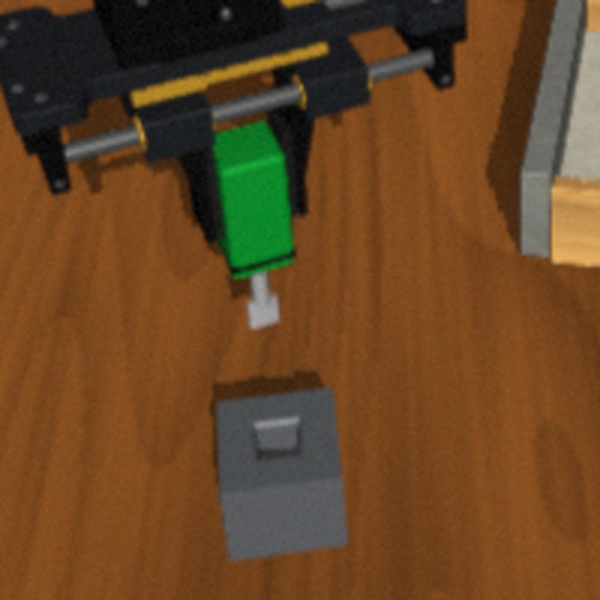

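View pics/t15z.png

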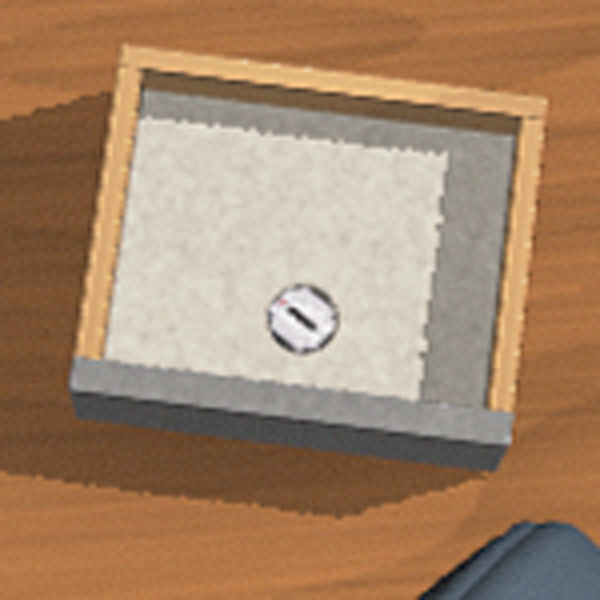

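From the top, the panel is tight against the drawer and the cam's mark has swung from the bottom to the upper left at (280,302). In the side view the driver hangs in the grip exactly as when first lifted, above the hole at (277,435). Lowering it into the holder.

>>> drive_tool --deltas '[{"x": 0,"y": -0.002,"z": 0.1,"rx": 0,"ry": 0,"rz": -0.002},{"x": 0,"y": -0.002,"z": 0.2,"rx": 0,"ry": 0,"rz": -0.002},{"x": 0,"y": -0.002,"z": 0.29,"rx": 0,"ry": 0,"rz": -0.002},{"x": 0,"y": -0.002,"z": 0.37,"rx": 0,"ry": 0,"rz": -0.002},{"x": 0,"y": -0.002,"z": 0.44,"rx": 0,"ry": 0,"rz": -0.002},{"x": 0,"y": -0.002,"z": 0.48,"rx": 0,"ry": 0,"rz": -0.002},{"x": 0,"y": -0.002,"z": 0.5,"rx": 0,"ry": 0,"rz": -0.002},{"x": 0,"y": -0.002,"z": 0.502,"rx": 0,"ry": 0,"rz": -0.002}]'

```text
t: 24.95
tcp_pos: [0.4243, -0.3213, 0.0868]
orientation: [0.0, 0.568, 0.823, 0.0]
wrist_force: [0.3, -0.4, -1.3]
gripper_width: 0.0297
```

Run:
```python
from h import *
st()
```

```text
t 24.95 tcp [ 0.4243 -0.3213  0.0868] yaw 110.74 tilt 0.01 F [ 0.33 -0.36 -1.32] M [-0.125  0.028 -0.021] w 0.0297 q [-0.858  0.628  1.787  0.     0.726 -1.22 ]
```

Another 0.7 mm down, then open the fingers.

>>> drive_tool --deltas '[{"x": 0,"y": 0,"z": 0.003,"rx": 0,"ry": 0,"rz": 0},{"x": 0,"y": 0,"z": 0.003,"rx": 0,"ry": 0,"rz": 0}]'

```text
t: 25.2
tcp_pos: [0.4242, -0.3217, 0.0865]
orientation: [0.0, 0.568, 0.823, -0.0]
wrist_force: [0.2, -0.0, -0.5]
gripper_width: 0.0301
```

>>> drive_tool --deltas '[{"x": 0,"y": 0,"z": 0,"rx": 0,"ry": 0,"rz": 0},{"x": 0,"y": 0,"z": 0,"rx": 0,"ry": 0,"rz": 0},{"x": 0,"y": 0,"z": 0,"rx": 0,"ry": 0,"rz": 0},{"x": 0,"y": 0,"z": 0,"rx": 0,"ry": 0,"rz": 0},{"x": 0,"y": 0,"z": 0,"rx": 0,"ry": 0,"rz": 0},{"x": 0,"y": 0,"z": 0,"rx": 0,"ry": 0,"rz": 0},{"x": 0,"y": 0,"z": 0,"rx": 0,"ry": 0,"rz": 0}]' --fingers 1

```text
t: 26.08
tcp_pos: [0.424, -0.3214, 0.0861]
orientation: [0.0, 0.568, 0.823, -0.0]
wrist_force: [-0.4, 0.2, 0.3]
gripper_width: 0.0854
```

>>> drive_tool --deltas '[{"x": 0,"y": 0,"z": -0.1,"rx": 0,"ry": 0,"rz": 0},{"x": 0,"y": 0,"z": -0.25,"rx": 0,"ry": 0,"rz": 0},{"x": 0,"y": 0,"z": -0.45,"rx": 0,"ry": 0,"rz": 0},{"x": 0,"y": 0,"z": -0.6,"rx": 0,"ry": 0,"rz": 0},{"x": 0,"y": -0.2,"z": -0.75,"rx": 0,"ry": 0,"rz": 0},{"x": 0,"y": -0.4,"z": -0.75,"rx": 0,"ry": 0,"rz": 0},{"x": 0,"y": -0.4,"z": -0.75,"rx": 0,"ry": 0,"rz": 0},{"x": 0,"y": -0.4,"z": -0.75,"rx": 0,"ry": 0,"rz": 0}]'

```text
t: 27.08
tcp_pos: [0.3306, -0.3566, 0.2734]
orientation: [0.0, 0.569, 0.823, 0.0]
wrist_force: [0.1, 0.6, 0.5]
gripper_width: 0.0871
```

Run:
```python
from h import *
st()
p,d=snap('side','side16');cv2.imwrite('pics/s16.png',p[:,:,::-1])
p,d=snap('top','top16')
```

```text
t 27.07 tcp [ 0.3306 -0.3566  0.2734] yaw 110.68 tilt 0.04 F [0.07 0.61 0.48] M [-0.054 -0.041 -0.029] w 0.0871 q [-1.054e+00  2.890e-01  1.721e+00  1.000e-03  1.132e+00 -1.415e+00]
```

View pics/s16.png

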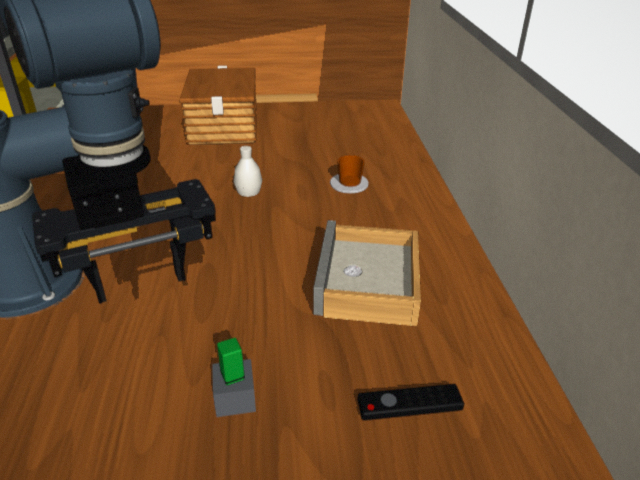

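View pics/top16.png

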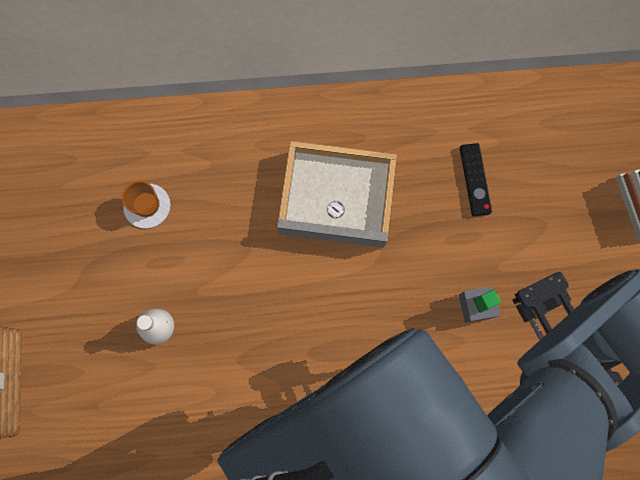

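Both pictures show the panel flush, the driver standing in its holder at (487,299) in the top view, the other things unmoved and the arm clear.

Run:
```python
from h import *
print(get_obs()['t']); print(close_job())
```

```text
27.175
the job is handed in; nothing more can be done
None
```

I handed the job in at t = 27.2 s with every step done. The interface gives no verdict, so this rests on my own checks.

**What I did**
- **Front:** I pushed the panel onto the rubber buffers until it pushed back with about 4 N.
- **Cam:** I fitted the screwdriver blade into the slot, with its tip about 6 mm below the cam top. I turned it about 150° clockwise until the torque jumped to 0.26 Nm, which I took as the stop. I then backed off a few degrees and lifted it out.
- **Screwdriver:** I stood it back in its holder and moved the arm away.

**Last checks**
- **Front:** after the blade was out, both camera views showed the panel tight against the drawer. I judged this by eye and did not measure the gap in mm.
- **Screwdriver:** it stands upright in the holder, released within about 1 mm of where I picked it up.
- **Other things:** the vase, remote, coaster and tealight holder look unmoved in the pictures. The open gripper touches nothing.

**Disagreements**
- **Cam angle:** in the pictures the cam turned about 120°, while the tool turned about 150°. I put this down to blade play in the slot. I judged the stop by torque alone.
- **Cam position:** the two cameras differed by about 2 mm on where the cam is. It did not matter, because the blade went in at the first try.

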